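# Load a spice mill with refill pods and lock its clamp

## Task

Get the spice mill ready for the day: swing its hinged clamp wide open, stand every refill pod that is on the table upright, narrow foot down, in a pocket of its own (any pocket), and then close the clamp all the way so that it drives the pods fully home. After that, fit the loose square-bored knob fully down on the mill's square lock shaft and turn it clockwise as far as it goes, so that the lock tongue lies over the closed clamp; leave the knob on the shaft. Leave the lunch box, jar, katoris and plate where they are.

Things in the scene. Friction and masses are not known exactly. Their poses are not given: they have to be found in the camera images.
- mill: Fixed spice mill. Origin on the table; x points to its back (hinge side), y to its left, z up; yaw varies. Pocket deck: block x -75 to +95 mm, y -80 to +80, top 50 mm above the table. Lock tower at its left: x -45 to +45, y 90 to 175, top at 94 mm. Hinge posts at x 80, y +-78, to 100 mm.
- pocket1 (a point): Centre of the mouth of pocket 1, at deck-top height, mill x 10, y 35 mm; axes as the mill's. Round hole 41 mm across, bevelled; inside, a sprung plunger whose top rests 12 mm below the deck top and yields 9 mm (1 N at rest, 1.8 N at 8 mm). A pod dropped in stands 8 mm proud and springs back when merely pushed; only the closed clamp keeps it home.
- pocket2 (a point): Centre of the mouth of pocket 2, at deck-top height, mill x 10, y -35 mm; axes as the mill's. Round hole 41 mm across, bevelled; inside, a sprung plunger whose top rests 12 mm below the deck top and yields 9 mm (1 N at rest, 1.8 N at 8 mm). A pod dropped in stands 8 mm proud and springs back when merely pushed; only the closed clamp keeps it home.
- pocket3 (a point): Centre of the mouth of pocket 3, at deck-top height, mill x -42, y 35 mm; axes as the mill's. Round hole 41 mm across, bevelled; inside, a sprung plunger whose top rests 12 mm below the deck top and yields 9 mm (1 N at rest, 1.8 N at 8 mm). A pod dropped in stands 8 mm proud and springs back when merely pushed; only the closed clamp keeps it home.
- pocket4 (a point): Centre of the mouth of pocket 4, at deck-top height, mill x -42, y -35 mm; axes as the mill's. Round hole 41 mm across, bevelled; inside, a sprung plunger whose top rests 12 mm below the deck top and yields 9 mm (1 N at rest, 1.8 N at 8 mm). A pod dropped in stands 8 mm proud and springs back when merely pushed; only the closed clamp keeps it home.
- pod1_mid (a point): Centre, 26 mm above the underside, of a loose metal refill pod (None if absent; 2 to 4 are present, all alike). 52 mm tall, about 80 g; z up its axis. Foot 38 mm across (32 at the bottom) to 20 mm up, flange 46 mm across from 20 to 24 mm, above it a round grip part 38 mm across. Home: flange on the deck, this point 6 mm above deck top; 14 mm when proud.
- pod2_mid (a point): Centre, 26 mm above the underside, of a loose metal refill pod (None if absent; 2 to 4 are present, all alike). 52 mm tall, about 80 g; z up its axis. Foot 38 mm across (32 at the bottom) to 20 mm up, flange 46 mm across from 20 to 24 mm, above it a round grip part 38 mm across. Home: flange on the deck, this point 6 mm above deck top; 14 mm when proud.
- pod3_mid (a point): Centre, 26 mm above the underside, of a loose metal refill pod (None if absent; 2 to 4 are present, all alike). 52 mm tall, about 80 g; z up its axis. Foot 38 mm across (32 at the bottom) to 20 mm up, flange 46 mm across from 20 to 24 mm, above it a round grip part 38 mm across. Home: flange on the deck, this point 6 mm above deck top; 14 mm when proud.
- pod4_mid (a point): Centre, 26 mm above the underside, of a loose metal refill pod (None if absent; 2 to 4 are present, all alike). 52 mm tall, about 80 g; z up its axis. Foot 38 mm across (32 at the bottom) to 20 mm up, flange 46 mm across from 20 to 24 mm, above it a round grip part 38 mm across. Home: flange on the deck, this point 6 mm above deck top; 14 mm when proud.
- clamp_hinge (a point): A point on the clamp's hinge axis, mid-width, at mill x = 80 mm, y = 0, 87.5 mm above the table; the axis runs along the mill's y. Axes as the mill's.
- clamp_handle (a point): Centre of the clamp's round handle bar: 12 mm thick, 126 mm free between the side arms, along the mill's y, 170 mm from the hinge axis. The point turns with the clamp (closed: axes as the mill's). The clamp is an open frame 12 mm thick: side arms 10 mm wide at y +-68 mm, two press bars 20 mm wide at 70 and 122 mm from the hinge.
- clamp (a joint): Clamp angle: 0 closed (level over the pods, handle towards the mill's -x), grows as the handle rises; stop at 1.75, just past upright. Starts part-way open. Stiff friction hinge (0.75 N m): it stays where it is left and holds the pods down against their springs. Takes about 4 to 9 N at the handle.
- shaft_seat (a point): On the axis of the upright square lock shaft, at the top of the steel disc (40 mm across) on which the knob comes to rest: mill x 0, y 132.5 mm, 102 mm above the table. The shaft rises 20 mm from here: 12 mm square, its last 5 mm a cone from 12 to 7 mm. Turns with the shaft; x and y square to its flats. Under the seat a tongue, 16 mm wide, sticks out 72 mm.
- shaft (a joint): Lock shaft angle: grows clockwise seen from above, from 0 (tongue clear of the clamp) to its stop at 1.1 (tongue over the clamp's left arm). Starts at 0 to 0.15. Friction 0.04 N m; it stays where left. At 0 the shaft's x lies along the mill's x.
- knob_mid (a point): Loose black knob, about 70 g, bore down; point on its axis 26 mm above its underside, z up. Hub 34 mm square, 27 mm high, with a 15 mm square bore 24 mm deep from below, square to x and y (fits in any of four positions, 1.5 mm play each side). On the hub a grip bar 60 mm along x, 14 mm along y, 27 to 52 mm above the underside. Seated: underside on the seat.
- lunch_box: Round steel lunch box, 128 mm across, 74 mm high; origin under its centre. Leave alone.
- jar: Glass jar with clamp latch, 84 mm across, 119 mm high; origin under its centre. Leave alone.
- katoris: Two stacked pink plastic katoris, 90 mm across, 46 mm high; origin under their centre. Leave alone.
- plate: Yellow melamine plate, 216 mm across, 19 mm high, with a wooden spoon on it; origin under its centre. Leave alone.
Mind the look-alikes: they are no part of the job. What is shaped like the part that bears pod4_mid but purple is not meant. What is shaped like the part that bears knob_mid but orange is not meant.

How it is judged (in metres and radians):
On the way, in this order (a step that is already met when the one before it is completed fails the run):
1. the clamp is swung wide open (value of joint clamp above 1.4 rad), for 0.2 s.
2. every pod stands in a pocket while the clamp is open (x of pod1_mid in the frame of mill between -0.06 and 0.03 m and y of pod1_mid in the frame of mill between -0.055 and 0.055 m and z of pod1_mid in the frame of mill between 0.05 and 0.068 m and angle between each of pod1_mid, pod2_mid, pod3_mid, pod4_mid's own z axis and vertical below 0.15 rad and x of pod2_mid in the frame of mill between -0.06 and 0.03 m and y of pod2_mid in the frame of mill between -0.055 and 0.055 m and z of pod2_mid in the frame of mill between 0.05 and 0.068 m and x of pod3_mid in the frame of mill between -0.06 and 0.03 m and y of pod3_mid in the frame of mill between -0.055 and 0.055 m and z of pod3_mid in the frame of mill between 0.05 and 0.068 m and x of pod4_mid in the frame of mill between -0.06 and 0.03 m and y of pod4_mid in the frame of mill between -0.055 and 0.055 m and z of pod4_mid in the frame of mill between 0.05 and 0.068 m and value of joint clamp above 1 rad), for 0.2 s.
3. the clamp is closed and every pod is driven home (x of pod1_mid in the frame of mill between -0.06 and 0.03 m and y of pod1_mid in the frame of mill between -0.055 and 0.055 m and z of pod1_mid in the frame of mill between 0.05 and 0.0595 m and angle between each of pod1_mid, pod2_mid, pod3_mid, pod4_mid's own z axis and vertical below 0.15 rad and x of pod2_mid in the frame of mill between -0.06 and 0.03 m and y of pod2_mid in the frame of mill between -0.055 and 0.055 m and z of pod2_mid in the frame of mill between 0.05 and 0.0595 m and x of pod3_mid in the frame of mill between -0.06 and 0.03 m and y of pod3_mid in the frame of mill between -0.055 and 0.055 m and z of pod3_mid in the frame of mill between 0.05 and 0.0595 m and x of pod4_mid in the frame of mill between -0.06 and 0.03 m and y of pod4_mid in the frame of mill between -0.055 and 0.055 m and z of pod4_mid in the frame of mill between 0.05 and 0.0595 m and value of joint clamp below 0.05 rad), for 0.2 s.
4. the knob is on the shaft and turned to its stop (horizontal distance between knob_mid and shaft_seat below 0.004 m and z of knob_mid in the frame of shaft_seat between 0.02 and 0.03 m and angle between knob_mid's own z axis and vertical below 0.12 rad and value of joint shaft above 0.95 rad), for 0.2 s.
At the end, for the whole second after the job is handed in: every pod present is upright in a pocket and driven to within 3.5 mm of home; clamp within 0.05 rad of closed; knob on the shaft within 4 mm of its axis and of its seat, upright, at rest; shaft turned past 0.95 rad (all of step 3 and all of step 4 and velocity of joint shaft below 0.05 rad/s); the robot touches nothing.
It fails at once if lunch box shoved more than 30 mm or tipped (distance of lunch_box from where it was at the start of the episode above 0.03 m or angle between lunch_box's own z axis and vertical above 0.35 rad).
It fails at once if jar shoved more than 30 mm or tipped (distance of jar from where it was at the start of the episode above 0.03 m or angle between jar's own z axis and vertical above 0.35 rad).
It fails at once if katoris shoved more than 30 mm or tipped (distance of katoris from where it was at the start of the episode above 0.03 m or angle between katoris's own z axis and vertical above 0.35 rad).
It fails at once if plate shoved more than 30 mm or tipped (distance of plate from where it was at the start of the episode above 0.03 m or angle between plate's own z axis and vertical above 0.35 rad).
Of pod1, pod2, pod3, pod4 only 2 to 4 are there at a start; the rules pass over those that are not, and their reading is None.
At some moment in a run one of pod1, pod2, pod3, pod4, knob may be knocked a few centimetres aside while the robot is not near it.
It also fails if it takes over 210 s, if anything falls off the work surface, if the arm or the gripper's body presses on something with over 40 N, if the wrist force passes 120 N, or if a joint passes its speed limit or range.

## Robot

A 6-joint arm with a two-finger parallel gripper is mounted at the origin on the work surface. World frame = base frame: x ahead of the robot, y to its left, z up, the work surface at z = 0. Lengths are in mm, angles in degrees, forces in N, time in s.
With the tool pointing down it reaches from about 350 to 850 mm from the base axis. Payload 8.1 kg.
Tool frame: the origin (TCP) lies midway between the tips of the shut fingers; the grasp point (between the pads) lies 19 mm behind it; z points along the fingers, y is the direction in which the jaws open and shut (so a half turn about z gives the same grasp; the last joint's range is limited). The gripper opens to 85 mm and grips with 20 to 120 N. Pads are 22 mm wide; open, the fingers measure 114 mm over their backs; the gripper's body (76 mm by 85 mm) begins 54 mm behind the grasp point. The pads swing forward as they close: fully open they stand 13 mm farther back than shut.
Start: joints at [60.367, 7.471, 85.268, -0, 87.261, -4.893], TCP at [251.084, 544.942, 231.292] pointing down, gripper open.
Joint ranges: [-169.43, 169.43], [-51.17, 129.36], [1.28, 143.12], [-76.62, 256.62], [0, 156.53], [-152.29, 152.29]. Speed limits (degrees/s): [136.94, 136.94, 159.86, 180, 180, 180].

## Interface

Orientations are given as [roll, pitch, yaw] about the fixed x, y, z axes, in that order (R = Rz(yaw) Ry(pitch) Rx(roll)).
In Python, from bench import r gives the robot as it stands.
- The arm moves only by the tool carry_out, never from a script. Its argument "increments" is a list of rows, each a list of 3 entries, a list of its own where there are three numbers: the shift along the tool's x, y, z in m, then the turn, a rotation vector about the tool's x, y, z in rad, then the closure, from 0 (fully open) to 1 (shut). A call has 1 to 12 rows; each row shifts and turns the pose as measured when the row begins, along the tool's axes as they then stand; what a row does not reach is not made up. A row lasts 1/10 s, in which the tool goes at most 50 mm and 8.59 degrees, less where a joint would pass 70% of its speed; a pose out of reach is approached as far as the arm can. A call with a gripper value outside its range is refused whole. The fingers move at their own pace and stop on an object; "newtons" is the grip in N (left out, the last holds). Time passes only in rows, so rows that do not move let the fingers close. It gives the time, the measured TCP pose, the force and the opening at its end, in the units of the state.
- r.sense(): the state, without advancing time (a new reading comes with each control period).
- r.snapshot(name): name is "scene" or "top"; returns a dict with "image" (420x560x3 uint8, blue, green, red), "vertical_fov" (degrees; the focal length in pixels is half the picture's height over the tangent of half this angle, whatever the lens; pixels are square), "cx", "cy" (the principal point, pixels), "k1" (the pictures are not rectified: a ray, as slopes to the right and down, at radius r is drawn at 1 + k1 r^2 times it, then the intrinsics apply), "rvec" (rotation vector, rad) and "tvec" (3), from world to camera coordinates, as OpenCV has them. Camera axes: x right, y down, z forward; pixel columns grow to the right and rows downward; lengths in mm; the calibration is good to about 2 mm. A picture is of the moment at which its call begins. There is no depth.
- r.hand_in(): hands the job in, once; it reports no verdict.
The state is a dict: "time": time; "joint_pos": joint angles; "qd": joint speeds; "joint_efforts": joint torques, N m; "tool_pos": TCP position; "tcp_rot": TCP orientation; "ft_force": force on the tool from outside, world axes, zero at the start; "wrist_torque": the same for the moment, N m; "finger_gap": finger opening in mm.
Only numpy, scipy, OpenCV 4.12 (cv2) and the standard library are available. Lean on these libraries where they do the work, as an engineer would, in place of code of your own. Each camera call takes 0.05 s, during which the arm holds its last target.

## Working session

There is one attempt and no reset: what is moved stays moved. The work goes in short steps, Python scripts to look and compute and a tool call to move; the robot and the scene stay as the last step left them, time stands still between calls to the robot, and variables do not carry over. Pictures are saved under pics/ and viewed, and the job is handed in when it is done.

Besides the shell and the picture viewer there is one more tool, called after "Request:" as a command line: name --argument value ..., lists and objects as JSON in quotes. carry_out: Moves the arm, as the interface text tells. Its arguments: {"type":"object","properties":{"increments":{"type":"array"},"newtons":{"type":"number"}},"required":["increments"]}

```bash
ls; mkdir -p pics
python3 - <<'E'
from bench import r
import cv2
print(r.sense())
for n in ("scene","top"):
    s=r.snapshot(n); cv2.imwrite(f"pics/{n}0.png",s["image"]); print({k:v for k,v in s.items() if k!="image"})
E
```

```text
pics
{'time': 0.0, 'joint_pos': array([ 6.03649187e+01,  7.51578167e+00,  8.53299621e+01,  7.47393588e-04,
        8.72621708e+01, -4.89078259e+00]), 'qd': array([-0.00674089, -0.03596719,  0.03907371, -0.1356877 ,  0.09943773,
       -0.00902715]), 'joint_efforts': array([ 8.42570813e-06, -5.69420421e+01, -5.00546980e+01, -3.46698980e-04,
        1.52079243e-02, -5.22510709e-05]), 'tool_pos': array([250.81801448, 544.44473535, 230.23087562]), 'tcp_rot': array([-1.79892542e+02, -9.94418145e-03,  1.55255656e+02]), 'ft_force': array([ 0.07209571, -0.10818562, -0.0350472 ]), 'wrist_torque': array([-0.04471247,  0.00239984, -0.01033196]), 'finger_gap': 85.88995106014796}
{'vertical_fov': 55.61287892060789, 'cx': 278.7223494175449, 'cy': 198.92990427450906, 'k1': -0.043405711904329916, 'rvec': array([ 0.73870167,  2.67189349, -1.01577979]), 'tvec': array([ 474.47605834, -227.15103106, 1397.75294864])}
{'vertical_fov': 47.210149387086076, 'cx': 288.73646585400695, 'cy': 219.39863126009982, 'k1': 0.008789495106698388, 'rvec': array([ 2.1468383 , -2.19236276,  0.0829052 ]), 'tvec': array([  73.06912361,  591.06472524, 1622.68835957])}
```

View pics/scene0.png

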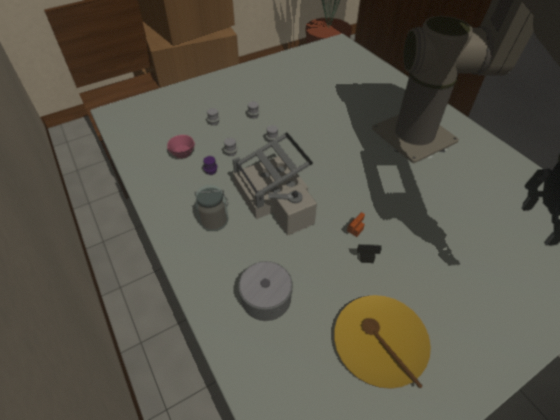

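View pics/top0.png

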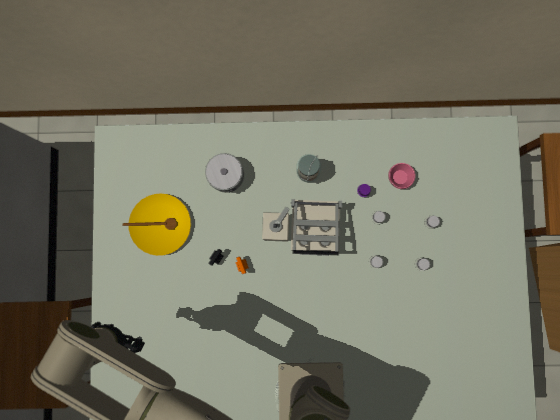

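The top view shows four white pods at about (380,217), (434,222), (377,262) and (424,264). The knob candidates are the black one at (216,257) and the orange look-alike at (241,265). The purple look-alike pod is at (365,190). The mill is at (310,228) with its clamp part open and its tower to the left at (276,226). Next I'll crop in close.

```bash
cat > h.py <<'E'
from bench import r
import numpy as np, cv2
from scipy.spatial.transform import Rotation as Rn
def snap(n):
    s=r.snapshot(n); im=s["image"]; f=im.shape[0]/2/np.tan(np.radians(s["vertical_fov"])/2)
    K=np.array([[f,0,s["cx"]],[0,f,s["cy"]],[0,0,1.]]); D=np.array([s["k1"],0,0,0,0.])
    return dict(im=im,K=K,D=D,rv=np.array(s["rvec"],float),tv=np.array(s["tvec"],float))
def ray(c,uv):
    u=cv2.undistortPoints(np.array(uv,float).reshape(-1,1,2),c["K"],c["D"]).reshape(-1,2)
    R=cv2.Rodrigues(c["rv"])[0]; d=np.c_[u,np.ones(len(u))]@R; o=-R.T@c["tv"]
    return o,d
def onz(c,uv,z):
    o,d=ray(c,uv); return o+d*((z-o[2])/d[:,2])[:,None]
def proj(c,P): return cv2.projectPoints(np.array(P,float).reshape(-1,3),c["rv"],c["tv"],c["K"],c["D"])[0].reshape(-1,2)
def tri(cs,uvs):
    A=np.zeros((3,3));b=np.zeros(3)
    for c,uv in zip(cs,uvs):
        o,d=ray(c,[uv]); d=d[0]/np.linalg.norm(d[0]); M=np.eye(3)-np.outer(d,d); A+=M;b+=M@o
    p=np.linalg.solve(A,b)
    return p
def crop(c,name,x0,y0,w,h,k):
    im=cv2.resize(c["im"][y0:y0+h,x0:x0+w],None,fx=k,fy=k,interpolation=cv2.INTER_CUBIC); 
    cv2.imwrite("pics/"+name,im)
def wb(p):  # world-> text
    return np.round(p,1).tolist()
E
python3 - <<'E'
from h import *
t=snap("top"); s=snap("scene")
crop(t,"t1.png",190,140,130,130,6) if 0 else crop(t,"t1.png",200,180,150,90,5)
crop(t,"t2.png",345,160,110,120,5)
crop(s,"s1.png",190,85,140,160,3.7) if 0 else crop(s,"s1.png",190,90,150,145,4)
crop(s,"s2.png",330,195,70,80,7)
for n,uv in dict(knob=(216,257),orange=(241,265),p1=(380,216),p2=(434,221),p3=(377,261),p4=(424,264),mill=(318,228),purple=(365,190)).items(): print(n,wb(onz(t,[uv],50)[0]))
E
```

```text
knob [468.6, 307.8, 50.0]
orange [440.1, 223.9, 50.0]
p1 [595.3, -247.9, 50.0]
p2 [574.4, -428.5, 50.0]
p3 [444.2, -232.3, 50.0]
p4 [431.1, -388.4, 50.0]
mill [559.1, -37.8, 50.0]
purple [685.0, -200.5, 50.0]
```

View pics/t1.png

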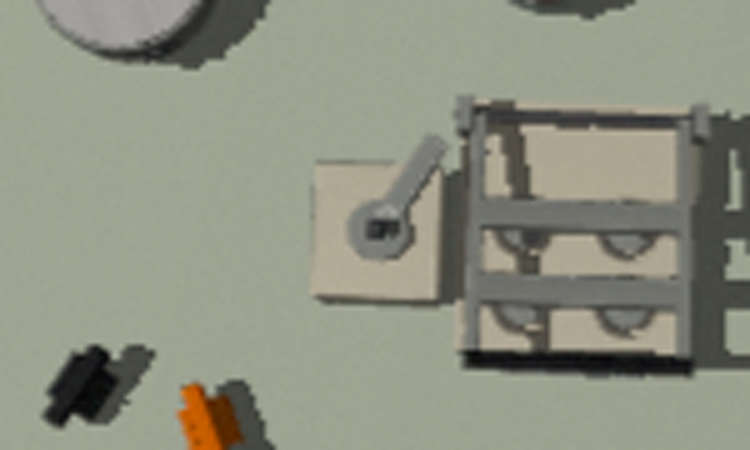

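View pics/t2.png

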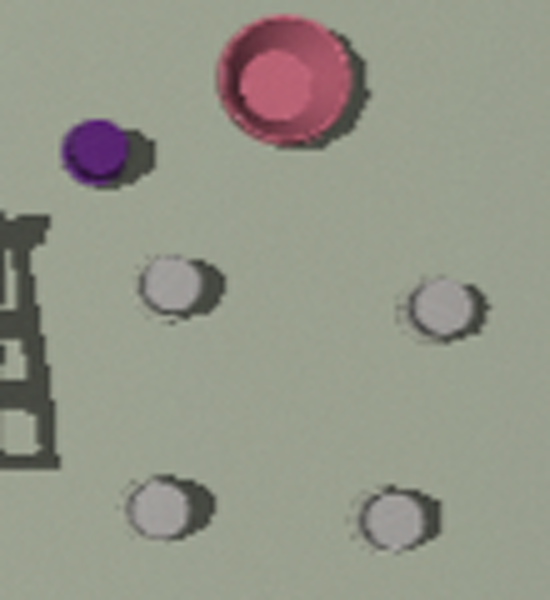

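View pics/s1.png

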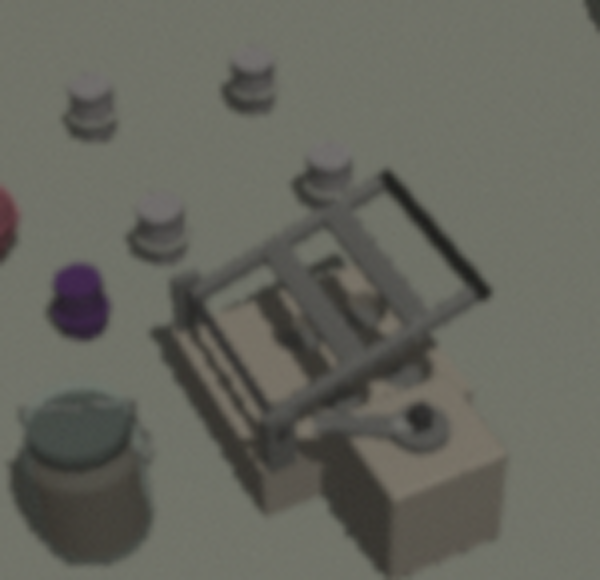

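View pics/s2.png

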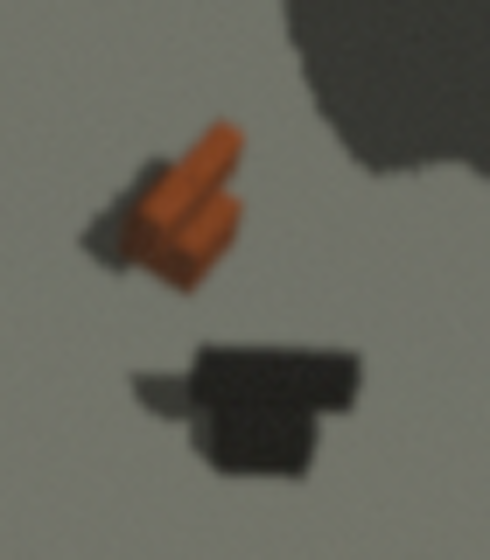

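The crops confirm four white pods standing foot down (flange low, wide grip part up), and the purple and orange look-alikes are clearly different. The black knob, lying bore down at (216,257), is the right one. The mill's back faces world +x and its tower is on the left. Now I'll measure.

```bash
cat >> h.py <<'E'
def pods(c=None):
    c=c or snap("top"); im=c["im"]; hsv=cv2.cvtColor(im,cv2.COLOR_BGR2HSV)
    m=((hsv[...,1]<28)&(hsv[...,2]>125)).astype(np.uint8)*255
    m[:,:340]=0; m[:150]=0; m[300:]=0; m[:,460:]=0
    n,l,st,ce=cv2.connectedComponentsWithStats(m)
    out=[]
    for i in range(1,n):
        if st[i,4]>60:
            w=onz(c,[ce[i]],52)[0]; out.append((ce[i].round(1).tolist(),int(st[i,4]),st[i,2:4].tolist(),wb(w)))
    return out
E
python3 - <<'E'
from h import *
t=snap("top"); s=snap("scene")
for p in pods(t): print(p)
im=t["im"]
print(im[225:229,268:272].mean((0,1)), im[217,379],im[240,250], im[225,308])
hsv=cv2.cvtColor(im,cv2.COLOR_BGR2HSV)
print(hsv[217,379],hsv[225,269],hsv[240,250],hsv[257,214], hsv[257,217])
# tower+deck beige mask
h_=hsv[...,0];s_=hsv[...,1];v=hsv[...,2]
m=((h_>8)&(h_<25)&(s_>25)&(s_<80)&(v>120)).astype(np.uint8)*255
mm=np.zeros_like(m); mm[205:245,258:293]=m[205:245,258:293]
cv2.imwrite("pics/m.png",cv2.resize(m[190:270,200:360],None,fx=5,fy=5,interpolation=0))
cs,_=cv2.findContours(mm,cv2.RETR_EXTERNAL,cv2.CHAIN_APPROX_NONE)
c=max(cs,key=cv2.contourArea); rect=cv2.minAreaRect(c); print(rect); b=cv2.boxPoints(rect); w=onz(t,b,94); print(w.round(1)); print(np.linalg.norm(np.diff(w,axis=0),axis=1))
E
```

```text
([403.7, 227.2], 10494, [120, 150], [555.6, -325.7, 52.0])
[132.9375 144.4375 146.4375] [153 155 158] [145 162 158] [83 88 85]
[ 12   8 158] [ 24  26 149] [ 37  27 162] [105  16  32] [130  55  14]
((274.5, 226.0), (26.0, 25.0), 90.0)
[[609.5 147.6  94. ]
 [607.7  65.1  94. ]
 [522.   66.9  94. ]
 [523.8 148.9  94. ]]
[82.47330465 85.72870123 82.07518412]
```

View pics/m.png

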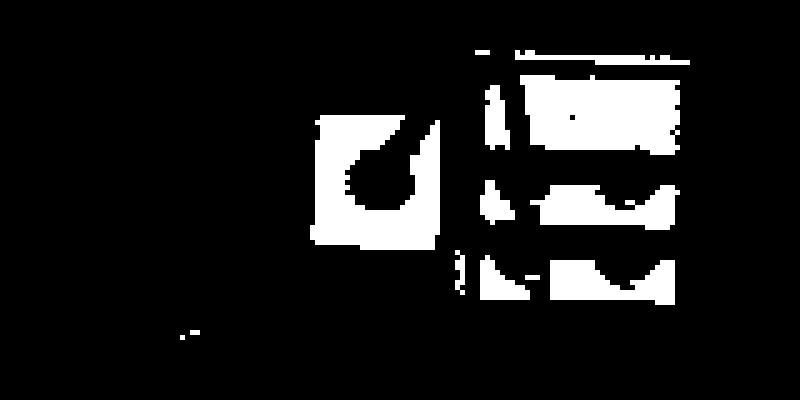

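```bash
python3 - <<'E'
from h import *
t=snap("top"); s=snap("scene")
for c in (t,s):
    R=cv2.Rodrigues(c["rv"])[0]; print("cam",wb(-R.T@c["tv"]))
def blackline(c,box):
    x0,y0,x1,y1=box; g=c["im"].max(2)[y0:y1,x0:x1]
    m=(g<45).astype(np.uint8)
    n,l,st,ce=cv2.connectedComponentsWithStats(m); i=1+np.argmax(st[1:,4])
    ys,xs=np.nonzero(l==i); P=np.c_[xs+x0,ys+y0].astype(np.float32)
    vx,vy,cx,cy=cv2.fitLine(P,cv2.DIST_L2,0,.01,.01).ravel()
    k=(P-[cx,cy])@[vx,vy]
    return (np.array([cx,cy])+np.outer([k.min()-.5,k.max()+.5],[vx,vy])),st[i]
a,st=blackline(t,(285,240,345,262)); print("handle top",a,st)
b,st=blackline(s,(280,130,320,170)); print("handle scene",b,st)
# match: left(world y+) end. top view left px; scene: lower-right end?
A=a[np.argsort(a[:,0])]
B=b[np.argsort(-b[:,0])]
for p,q in zip(A,B):
    w=tri((t,s),(p,q)); print(wb(w), proj(t,w)-p, proj(s,w)-q)
for z in (140,170,200):
    w=onz(t,A,z); d=w[0]-w[1]; print(z,w.round(1).tolist(),np.linalg.norm(d),np.degrees(np.arctan2(-d[0],d[1])))
# subpixel tower edges G channel
G=t["im"][...,1].astype(float)
E=[]
for y in range(215,237):
    row=G[y,256:272]; k=np.where(row<153)[0][0]; x=256+k-1+(row[k-1]-153)/(row[k-1]-row[k]); E.append((x,y))
print("left edge",cv2.fitLine(np.array(E,np.float32),cv2.DIST_HUBER,0,.01,.01).ravel()); wl=onz(t,[E[0],E[-1]],94); print(wl.round(1))
vx,vy,cx,cy=cv2.fitLine(np.array(E,np.float32),cv2.DIST_HUBER,0,.01,.01).ravel()
w=onz(t,[(cx-10*vx,cy-10*vy),(cx+10*vx,cy+10*vy)],94); d=w[0]-w[1]; print("dir",w.round(1),np.degrees(np.arctan2(d[1],d[0])))
E
python3 - <<'E'
from h import *
t=snap("top"); s=snap("scene")
hsv=cv2.cvtColor(t["im"],cv2.COLOR_BGR2HSV)
for y in (212,217,222): print([tuple(int(v) for v in hsv[y,x]) for x in range(368,392,2)])
E
```

```text
cam [445.4, 41.2, 1669.6]
cam [970.8, 698.9, 894.2]
handle top [[292.4593  251.33215]
 [338.47803 252.73048]] [  8  10  46   5 134]
handle scene [[285.8749  133.45193]
 [310.7414  163.02994]] [ 6  4 26 30 75]
[479.9, 50.0, 134.0] [[-0.119405    0.16039882]] [[-0.22870836 -0.02180965]]
[471.9, -96.1, 133.7] [[-0.22364313  0.33203737]] [[-0.42327799 -0.04277913]]
140 [[480.3, 49.6, 140.0], [472.8, -96.3, 140.0]] 146.0080979533154 -2.9183317284358647
170 [[479.6, 49.4, 170.0], [472.3, -93.6, 170.0]] 143.14451716443548 -2.918331728435853
200 [[478.9, 49.2, 200.0], [471.8, -90.9, 200.0]] 140.28093637555557 -2.918331728435864
[(41, 27, 163), (42, 28, 162), (39, 27, 160), (38, 26, 159), (18, 8, 158), (17, 11, 160), (12, 8, 155), (18, 10, 132), (41, 27, 75), (40, 28, 137), (43, 26, 159), (41, 26, 160)]
[(40, 29, 161), (42, 28, 163), (36, 18, 138), (30, 5, 140), (15, 6, 160), (24, 8, 160), (20, 5, 157), (12, 8, 160), (8, 7, 144), (39, 24, 74), (43, 31, 74), (38, 27, 140)]
[(42, 27, 163), (41, 27, 161), (42, 28, 162), (36, 25, 156), (36, 22, 117), (30, 10, 74), (30, 13, 79), (38, 27, 75), (37, 26, 88), (41, 33, 86), (41, 25, 161), (39, 27, 160)]Traceback (most recent call last):
  File "<stdin>", line 26, in <module>
IndexError: index 0 is out of bounds for axis 0 with size 0
```

```bash
sed -i 's/hsv\[...,1\]<28)&(hsv\[...,2\]>125)/hsv[...,1]<15)\&(hsv[...,2]>125)/' h.py
cat >> h.py <<'E'
MO=np.array([559.3,-27.4,0]); MY=np.radians(-3.0)
def mill(p,o=None,yaw=None):
    o=MO if o is None else o; yaw=MY if yaw is None else yaw
    return o+Rn.from_euler('z',yaw).apply(np.array(p,float))
E
python3 - <<'E'
from h import *
t=snap("top"); s=snap("scene")
for p in pods(t): print(p)
P=[]
ang=np.linspace(0,2*np.pi,60)
for k,c in (("t",t),("s",s)):
    im=c["im"].copy(); K=5
    big=cv2.resize(im,None,fx=K,fy=K,interpolation=cv2.INTER_CUBIC)
    def dr(Q,col,closed=True):
        q=((proj(c,[mill(v) for v in Q])+.5)*K-.5).round().astype(int); cv2.polylines(big,[q],closed,col,1)
    dr([(-45,90,94),(45,90,94),(45,175,94),(-45,175,94)],(0,0,255))
    dr([(-75,-80,50),(95,-80,50),(95,80,50),(-75,80,50)],(0,0,255))
    dr([(20*np.cos(a),132.5+20*np.sin(a),102) for a in ang],(255,0,0))
    for x,y in((10,35),(10,-35),(-42,35),(-42,-35)): dr([(x+20.5*np.cos(a),y+20.5*np.sin(a),50) for a in ang],(0,255,0))
    x0,y0,x1,y1=(250,190,355,265) if k=="t" else (215,125,330,235)
    cv2.imwrite(f"pics/ov_{k}.png",big[y0*K:y1*K,x0*K:x1*K])
E
```

```text
([378.9, 216.1], 94, [11, 11], [594.7, -243.9, 52.0])
([433.1, 220.8], 94, [11, 11], [575.0, -425.0, 52.0])
([376.4, 261.4], 93, [11, 12], [443.0, -229.9, 52.0])
([423.4, 263.8], 97, [12, 11], [431.8, -385.8, 52.0])
```

View pics/ov_t.png

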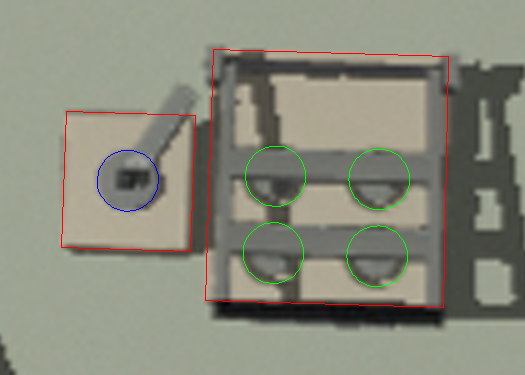

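View pics/ov_s.png

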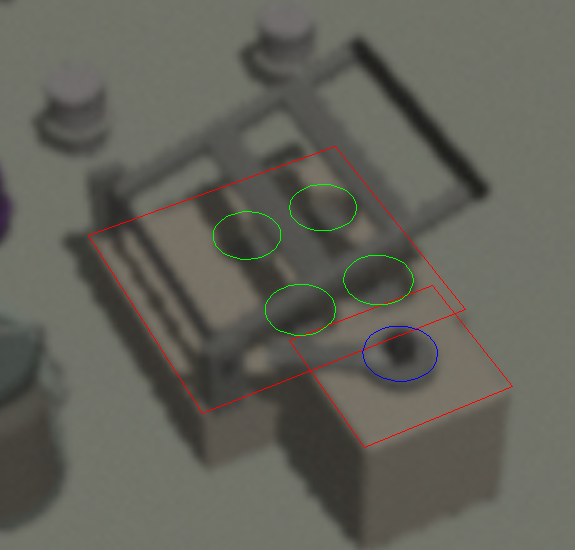

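Request:
carry_out --increments '[[[0,0,0],[0,0,0.149],0.5],[[0,0,0],[0,0,0.149],0.5],[[0,0,0],[0,0,0.149],0.5],[[0,0,0],[0,0,0.149],0.5],[[0,0,0],[0,0,0.149],0.5],[[0,0,0],[0,0,0.149],0.5],[[0,0,0],[0,0,0.149],0.5],[[0,0,0],[0,0,0.148],0.5]]' --newtons 40

```text
time: 1.4
tool_pos: [251.1, 545.1, 231.6]
tcp_rot: [180.0, -0.0, 86.2]
ft_force: [0.1, -0.9, 0.3]
finger_gap: 42.8
```

Request:
carry_out --increments '[[[-0.043,0.02,0],[0,0,-0.014],0.5],[[-0.043,0.02,0],[0,0,0],0.5],[[-0.043,0.02,0],[0,0,0],0.5],[[-0.043,0.02,0],[0,0,0],0.5],[[-0.043,0.02,0],[0,0,0],0.5],[[-0.043,0.02,0],[0,0,0],0.5],[[-0.043,0.02,0],[0,0,0],0.5],[[-0.043,0.02,0],[0,0,0],0.5],[[-0.043,0.02,0],[0,0,0],0.5],[[-0.043,0.02,0],[0,0,0],0.5],[[-0.043,0.02,0],[0,0,0],0.5],[[-0.043,0.02,0],[0,0,0],0.5]]'

```text
time: 2.6
tool_pos: [465.1, 1.4, 232.0]
tcp_rot: [179.6, -0.1, 87.2]
ft_force: [1.0, 0.8, -0.6]
finger_gap: 42.7
```

```bash
cat >> h.py <<'E'
def togo(p,yaw=None):
    """remaining shift in tool axes (m) to world point p (mm), and turn about tool z (rad) to reach yaw (deg), tool down"""
    s=r.sense(); R=Rn.from_euler('xyz',s["tcp_rot"],degrees=True)
    d=R.inv().apply(np.array(p)-s["tool_pos"])/1000
    out=[d.round(4).tolist()]
    if yaw is not None:
        T=Rn.from_euler('xyz',[180,0,yaw],degrees=True)
        out.append((R.inv()*T).as_rotvec().round(3).tolist())
        out.append("dist %.1f"%(np.linalg.norm(d)*1000))
    print("at",wb(s["tool_pos"]),wb(s["tcp_rot"]),"go",*out,"F",wb(s["ft_force"]),"gap",round(s["finger_gap"],1),"t",round(s["time"],2),"j",wb(s["joint_pos"]))
E
python3 -c "
from h import *
togo([476,-23,117],87)
t=snap('scene'); crop(t,'s3.png',230,60,200,180,4)"
```

```text
at [465.1, 1.4, 232.0] [179.6, -0.1, 87.2] go [-0.0241, 0.0113, 0.115] [0.007, -0.002, 0.003] dist 118.1 F [1.0, 0.8, -0.6] gap 42.7 t 2.6 j [-6.3, -14.4, 106.2, 0.2, 87.8, -3.4]
```

View pics/s3.png

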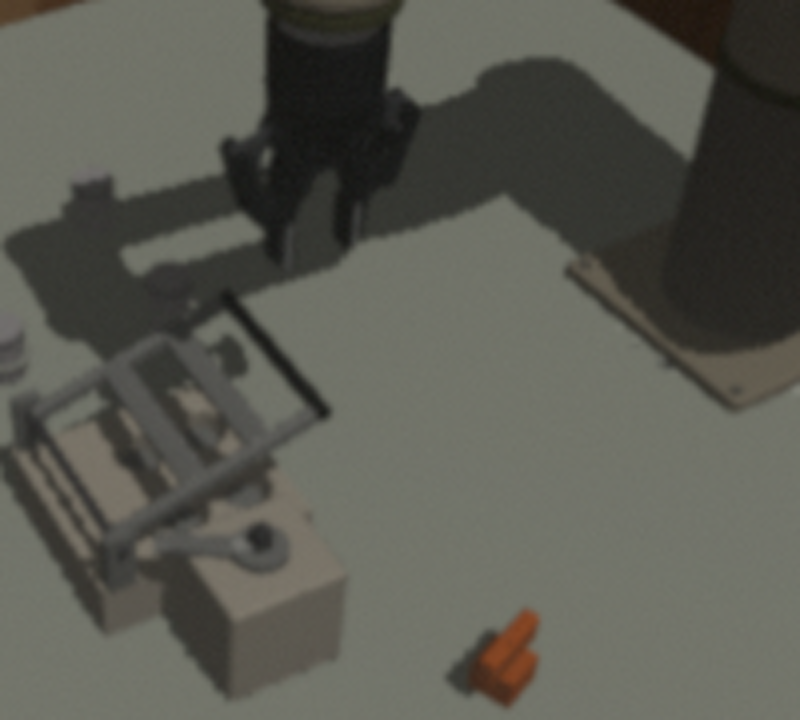

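Request:
carry_out --increments '[[[-0.012,0.005,0],[0.007,0,0],0.64],[[-0.01,0.004,0.03],[0,0,0],0.64],[[0,0,0.025],[0,0,0],0.64],[[0,0,0],[0,0,0],0.64]]'

```text
time: 3.05
tool_pos: [476.9, -33.9, 177.4]
tcp_rot: [179.7, 0.2, 86.4]
ft_force: [-0.8, 0.9, -0.8]
finger_gap: 30.7
```

```bash
python3 -c "
from h import *
togo([474.5,-23,118],87)"
```

```text
at [476.9, -33.9, 177.4] [179.7, 0.2, 86.4] go [0.0109, -0.0034, 0.0594] [0.005, 0.003, -0.01] dist 60.5 F [-0.8, 0.9, -0.8] gap 30.7 t 3.05 j [-10.1, -10.3, 108.4, -0.1, 81.6, -6.5]
```

Request:
carry_out --increments '[[[0.005,-0.002,0.01],[0.005,0,-0.01],0.64],[[0.004,-0.001,0.02],[0,0,0],0.64],[[0,0,0.018],[0,0,0],0.64],[[0,0,0.01],[0,0,0],0.64],[[0,0,0],[0,0,0],0.64]]'

```text
time: 3.55
tool_pos: [476.5, -22.4, 121.7]
tcp_rot: [179.7, 0.2, 87.2]
ft_force: [-0.2, 0.3, 0.3]
finger_gap: 30.7
```

```bash
python3 -c "
from h import *
togo([474.5,-23,117],87)
t=snap('scene'); crop(t,'s4.png',230,90,120,120,5)"
```

```text
at [476.5, -22.4, 121.7] [179.7, 0.2, 87.2] go [-0.0007, -0.002, 0.0047] [0.005, 0.003, 0.004] dist 5.2 F [-0.2, 0.3, 0.3] gap 30.7 t 3.55 j [-8.7, -7.5, 111.9, -0.2, 75.3, -5.9]
```

View pics/s4.png

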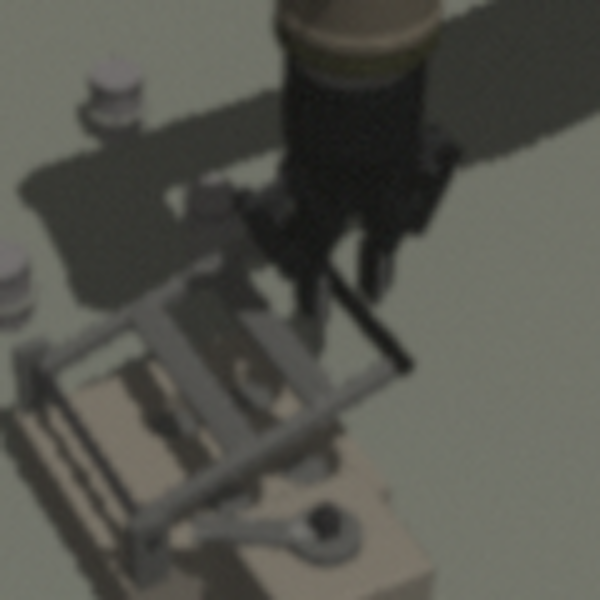

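The fingers straddle the black bar around crop (330,285), so I'll close on it.

Request:
carry_out --increments '[[[0,-0.001,0.003],[0,0,0],0.8],[[0,0,0.001],[0,0,0],0.9],[[0,0,0],[0,0,0],1.0],[[0,0,0],[0,0,0],1.0]]' --newtons 30

```text
time: 4.0
tool_pos: [478.5, -22.4, 120.9]
tcp_rot: [179.3, 0.2, 87.3]
ft_force: [2.1, -0.6, -6.3]
finger_gap: 11.0
```

```bash
python3 -c "
from h import *
togo([474.5,-23,117],87)
# arc of TCP about hinge, offsets from the current grip
s=r.sense(); R=Rn.from_euler('xyz',s['tcp_rot'],degrees=True)
hx=mill([80,0,87.5]); ux=mill([1,0,0])-mill([0,0,0])
th0=0.277
for th in np.arange(.277,1.71,.13):
    d=ux*170*(np.cos(th0)-np.cos(th))+np.array([0,0,170*(np.sin(th)-np.sin(th0))]); 
    print(round(th,2),(R.inv().apply(d)).round(1))
"
```

```text
at [478.5, -22.4, 120.9] [179.3, 0.2, 87.3] go [-0.0008, -0.004, 0.0038] [0.012, 0.003, 0.004] dist 5.6 F [2.1, -0.6, -6.3] gap 11.0 t 4.0 j [-8.7, -7.6, 112.1, -0.1, 74.8, -5.9]
0.28 [0. 0. 0.]
0.41 [ -0.1   7.7 -20.7]
0.54 [ -0.2  18.  -40.3]
0.67 [ -0.3  30.7 -58.3]
0.8 [ -0.5  45.6 -74.5]
0.93 [ -0.6  62.6 -88.7]
1.06 [  -0.7   81.2 -100.6]
1.19 [  -0.8  101.2 -109.9]
1.32 [  -0.9  122.3 -116.5]
1.45 [  -1.1  144.  -120.4]
1.58 [  -1.2  166.1 -121.4]
1.71 [  -1.2  188.1 -119.6]
```

Request:
carry_out --increments '[[[0,0.004,-0.01],[0,0,0],1.0],[[0,0.004,-0.01],[0,0,0],1.0],[[0,0.005,-0.01],[0,0,0],1.0],[[0,0.005,-0.01],[0,0,0],1.0],[[0,0.006,-0.009],[0,0,0],1.0],[[0,0.006,-0.009],[0,0,0],1.0]]'

```text
time: 4.6
tool_pos: [507.9, -24.0, 180.2]
tcp_rot: [179.5, 0.2, 87.2]
ft_force: [10.2, -3.1, -17.6]
finger_gap: 10.6
```

```bash
cat >> h.py <<'E'
def clampfit():
    s=r.sense(); p=s["tool_pos"]; h=mill([80,0,87.5]); ux=mill([1,0,0])-mill([0,0,0])
    a=-(p-h)@ux; z=p[2]-h[2]+17  # bar taken 17 mm above TCP
    print("clamp: r",round(np.hypot(a,z),1),"th",round(np.arctan2(z,a),3),"at",wb(p),wb(s["tcp_rot"]),"F",wb(s["ft_force"]),"gap",round(s["finger_gap"],1),"t",round(s["time"],2))
E
python3 -c "
from h import *
clampfit()"
```

```text
clamp: r 171.2 th 0.695 at [507.9, -24.0, 180.2] [179.5, 0.2, 87.2] F [10.2, -3.1, -17.6] gap 10.6 t 4.6
```

Request:
carry_out --increments '[[[0,0.007,-0.008],[0,0,0],1.0],[[0,0.008,-0.008],[0,0,0],1.0],[[0,0.008,-0.007],[0,0,0],1.0],[[0,0.009,-0.007],[0,0,0],1.0],[[0,0.009,-0.006],[0,0,0],1.0],[[0,0.01,-0.005],[0,0,0],1.0],[[0,0.01,-0.005],[0,0,0],1.0]]'

```text
time: 5.3
tool_pos: [566.9, -27.4, 230.2]
tcp_rot: [-179.6, 0.3, 87.2]
ft_force: [-1.1, -2.2, -10.3]
finger_gap: 10.0
```

```bash
python3 -c "
from h import *
clampfit()"
```

```text
clamp: r 175.3 th 1.145 at [566.9, -27.4, 230.2] [-179.6, 0.3, 87.2] F [-1.1, -2.2, -10.3] gap 10.0 t 5.3
```

Request:
carry_out --increments '[[[0,0.01,-0.002],[0,0,0],1.0],[[0,0.011,-0.003],[0,0,0],1.0],[[0,0.011,-0.002],[0,0,0],1.0],[[0,0.011,-0.001],[0,0,0],1.0],[[0,0.011,-0.001],[0,0,0],1.0],[[0,0.011,0],[0,0,0],1.0],[[0,0.01,0.001],[0,0,0],1.0],[[0,0,0],[0,0,0],1.0]]'

```text
time: 6.1
tool_pos: [641.7, -31.6, 249.9]
tcp_rot: [-178.9, 0.4, 87.2]
ft_force: [3.7, -0.2, -12.5]
finger_gap: 10.9
```

```bash
python3 -c "
from h import *
clampfit()"
```

```text
clamp: r 179.4 th 1.585 at [641.7, -31.6, 249.9] [-178.9, 0.4, 87.2] F [3.7, -0.2, -12.5] gap 10.9 t 6.1
```

Request:
carry_out --increments '[[[0,0.008,0.004],[0,0,0],1.0],[[0,0.008,0.003],[0,0,0],1.0],[[0,0.004,0.002],[0,0,0],1.0],[[0,0,0],[0,0,0],0.8],[[0,0,0],[0,0,0],0.64],[[0,0,0],[0,0,0],0.64]]'

```text
time: 6.7
tool_pos: [664.5, -32.5, 250.7]
tcp_rot: [-179.5, 0.4, 87.2]
ft_force: [0.2, -0.6, 0.1]
finger_gap: 30.5
```

```bash
python3 -c "
from h import *
clampfit()
t=snap('scene'); crop(t,'s5.png',210,60,150,150,5)"
```

```text
clamp: r 182.0 th 1.71 at [664.5, -32.5, 250.7] [-179.5, 0.4, 87.2] F [0.2, -0.6, 0.1] gap 30.5 t 6.7
```

View pics/s5.png

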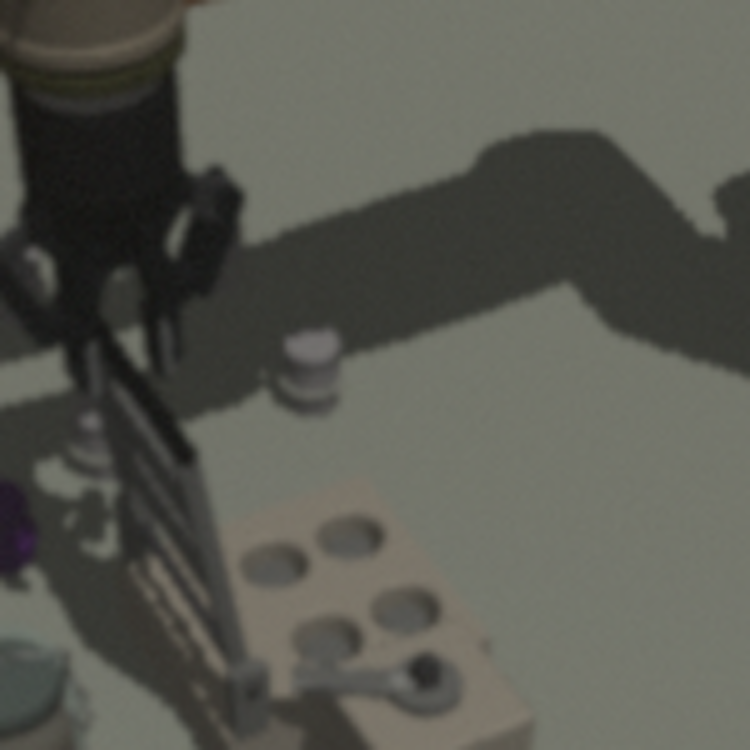

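The clamp is upright (about 1.7 rad) and free of the fingers. All four pockets show in the crop at (275,562), (350,535), (328,637) and (405,607). I'll rise and turn.

Request:
carry_out --increments '[[[0,0,-0.03],[0,0,0],0.64],[[0,0,-0.045],[0,0,0],0.64],[[0,0,0],[0,0,0.145],0.35],[[0,0,0],[0,0,0.145],0.35],[[0,0,0],[0,0,0.145],0.35],[[0,0,0],[0,0,0.145],0.35],[[0,0,0],[0,0,0.145],0.35],[[0,0,0],[0,0,0.145],0.35],[[0,0,0],[0,0,0.145],0.35],[[0,0,0],[0,0,0.145],0.35],[[0,0,0],[0,0,0.145],0.35],[[0,0,0],[0,0,0.145],0.35]]'

```text
time: 7.95
tool_pos: [664.4, -31.2, 330.3]
tcp_rot: [179.6, 0.3, 1.5]
ft_force: [0.5, 0.3, -0.0]
finger_gap: 55.6
```

```bash
python3 -c "
from h import *
togo([594.7,-243.9,250],-3)"
```

```text
at [664.4, -31.2, 330.3] [179.6, 0.3, 1.5] go [-0.0747, 0.2104, 0.0819] [0.006, 0.004, 0.078] dist 237.8 F [0.5, 0.3, -0.0] gap 55.6 t 7.95 j [-6.9, 17.1, 64.1, -0.4, 99.0, 81.6]
```

Request:
carry_out --increments '[[[-0.015,0.04,0],[0,0,0.078],0.35],[[-0.015,0.04,0],[0,0,0],0.35],[[-0.014,0.04,0.01],[0,0,0],0.35],[[-0.014,0.04,0.03],[0,0,0],0.35],[[-0.012,0.03,0.04],[0,0,0],0.35],[[0,0,0],[0,0,0],0.35],[[0,0,0],[0,0,0],0.35]]'

```text
time: 8.65
tool_pos: [584.8, -221.9, 251.8]
tcp_rot: [179.6, -0.1, -3.3]
ft_force: [0.2, 0.8, 0.9]
finger_gap: 55.5
```

```bash
python3 -c "
from h import *
togo([594.7,-243.9,120],-3)
t=snap('top')
crop(t,'t3.png',240,180,140,90,5)
im=t['im']
for p in pods(t): print(p)
"
```

```text
at [584.8, -221.9, 251.8] [179.6, -0.1, -3.3] go [0.011, 0.0204, 0.132] [0.007, -0.002, -0.006] dist 134.0 F [0.2, 0.8, 0.9] gap 55.5 t 8.65 j [-25.3, 10.7, 79.5, -0.3, 89.5, 68.1]
([376.5, 261.6], 98, [12, 12], [442.4, -230.1, 52.0])
```

View pics/t3.png

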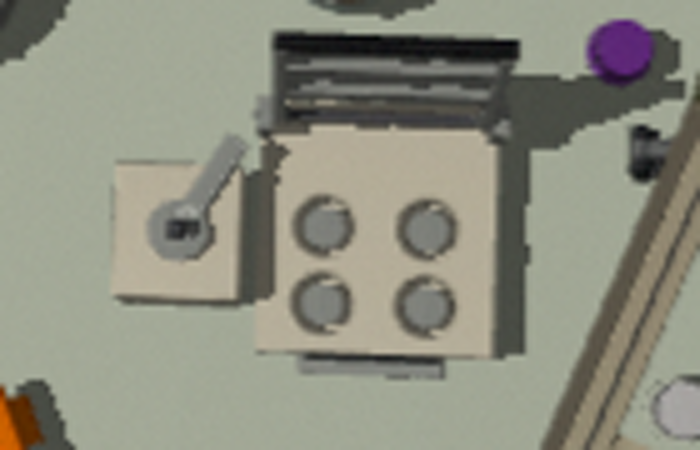

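Run:
```python
from h import *
t=snap('top'); s=snap('scene')
pk=[(10,35),(10,-35),(-42,35),(-42,-35)]
for nm,c in (('t',t),('s',s)):
    im=c['im']; hsv=cv2.cvtColor(im,cv2.COLOR_BGR2HSV)
    K=6; big=cv2.resize(im,None,fx=K,fy=K,interpolation=cv2.INTER_CUBIC); hb=cv2.cvtColor(big,cv2.COLOR_BGR2HSV)
    b=big.astype(int); sc=(b[...,2]-b[...,0])  # R-B: beige high
    res=[]
    for p in pk:
        u=(proj(c,mill([p[0],p[1],50]))[0]+.5)*K-.5
        x,y=u.astype(int); h=62
        roi=sc[y-h:y+h,x-h:x+h].astype(np.float32); roi=cv2.GaussianBlur(roi,(7,7),0)
        roi8=cv2.normalize(roi,None,0,255,cv2.NORM_MINMAX).astype(np.uint8)
        _,m=cv2.threshold(roi8,0,255,cv2.THRESH_BINARY_INV+cv2.THRESH_OTSU)
        n,l,st,ce=cv2.connectedComponentsWithStats(m); i=l[h,h]
        cs,_=cv2.findContours((l==i).astype(np.uint8),cv2.RETR_EXTERNAL,cv2.CHAIN_APPROX_NONE)
        q=max(cs,key=cv2.contourArea); e=cv2.fitEllipse(cv2.convexHull(q))
        uv=(np.array(e[0])+[x-h,y-h]+.5)/K-.5; w=onz(c,[uv],50)[0]; res.append(w)
        print(nm,p,'ell',np.round(np.array(e[1])/K,1),wb(w),'diff',wb(w-mill([p[0],p[1],50])), 'area',st[i,4]/K/K)
    res=np.array(res)[:,:2]; A=np.array(pk,float)
    a=A-A.mean(0); q=res-res.mean(0); yaw=np.arctan2((a[:,0]*q[:,1]-a[:,1]*q[:,0]).sum(),(a*q).sum())
    Rm=np.array([[np.cos(yaw),-np.sin(yaw)],[np.sin(yaw),np.cos(yaw)]])
    print(nm,'origin',res.mean(0)-Rm@A.mean(0),'yaw',np.degrees(yaw),'scale',np.linalg.norm(q)/np.linalg.norm(a))
```

```text
t (10, 35) ell [11.6 11.8] [571.3, 8.5, 50.0] diff [0.2, 1.4, 0.0] area 101.05555555555556
t (10, -35) ell [11.6 11.8] [567.2, -61.2, 50.0] diff [-0.2, 1.7, 0.0] area 102.8611111111111
t (-42, 35) ell [11.9 12. ] [518.8, 11.2, 50.0] diff [-0.3, 1.4, 0.0] area 102.69444444444444
t (-42, -35) ell [11.7 12. ] [515.1, -58.4, 50.0] diff [-0.5, 1.7, 0.0] area 101.0
t origin [559.08589846 -25.87242765] yaw -3.1590099155838227 scale 1.0002486192257662
s (10, 35) ell [16.9 21.9] [584.1, 39.0, 50.0] diff [13.0, 32.0, 0.0] area 142.05555555555557
s (10, -35) ell [ 8.4 12.4] [568.1, -55.6, 50.0] diff [0.7, 7.3, 0.0] area 72.63888888888889
s (-42, 35) ell [ 9. 13.] [520.3, 17.8, 50.0] diff [1.1, 8.0, 0.0] area 87.19444444444444
s (-42, -35) ell [ 8.8 12.5] [516.1, -53.1, 50.0] diff [0.6, 7.0, 0.0] area 81.77777777777779
s origin [563.16794619 -13.38085955] yaw -1.4204021645185219 scale 1.1784260943833238
```

```bash
sed -i 's/^MO=.*/MO=np.array([559.1,-25.9,0]); MY=np.radians(-3.15)/' h.py; python3 -c "
from h import *
togo([594.7,-243.9,60],-3)"
```

```text
at [585.8, -220.8, 252.5] [179.6, -0.2, -3.2] go [0.0096, 0.0211, 0.1927] [0.008, -0.003, -0.004] dist 194.1 F [-0.6, -0.4, -0.6] gap 55.3 t 8.8 j [-25.1, 10.8, 79.4, -0.3, 89.5, 68.1]
```

Request:
carry_out --increments '[[[0.006,0.011,0.04],[0.006,0,0.0],0.35],[[0.004,0.007,0.045],[0,0,0],0.35],[[0,0,0.045],[0,0,0],0.35],[[0,0,0.035],[0,0,0],0.35],[[0,0,0],[0,0,0],0.35],[[0,0,0],[0,0,0],0.35]]'

```text
time: 9.4
tool_pos: [609.1, -236.6, 97.3]
tcp_rot: [179.5, -1.4, -2.6]
ft_force: [0.1, 0.1, -0.4]
finger_gap: 55.4
```

```bash
python3 -c "
from h import *
togo([594.7,-243.9,27],-3)
t=snap('scene'); crop(t,'s6.png',230,60,130,130,5)"
```

```text
at [609.1, -236.6, 97.3] [179.5, -1.4, -2.6] go [-0.0157, 0.0073, 0.07] [0.009, -0.025, 0.007] dist 72.1 F [0.1, 0.1, -0.4] gap 55.4 t 9.4 j [-25.8, 19.6, 85.6, 0.1, 73.4, 66.8]
```

View pics/s6.png

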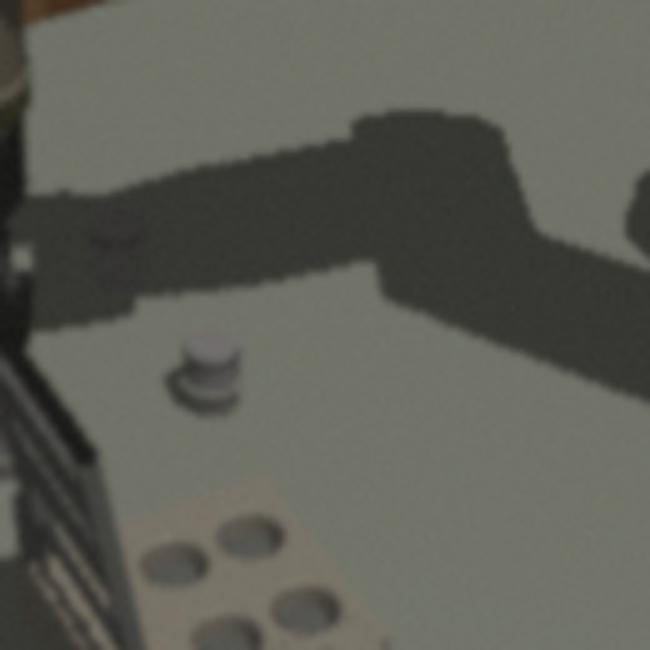

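Request:
carry_out --increments '[[[-0.008,0.004,0],[0.009,-0.02,0.0],0.35],[[-0.006,0.003,0.005],[0,-0.005,0],0.35],[[0,0,0],[0,0,0],0.35]]'

```text
time: 9.75
tool_pos: [597.6, -244.5, 99.5]
tcp_rot: [179.8, -0.4, -2.5]
ft_force: [-0.3, 0.5, -0.3]
finger_gap: 55.8
```

```bash
python3 -c "
from h import *
togo([594.7,-243.9,27],-3)
t=snap('scene'); crop(t,'s6.png',180,60,130,130,5)"
```

```text
at [597.6, -244.5, 99.5] [179.8, -0.4, -2.5] go [-0.0034, -0.0007, 0.0724] [0.003, -0.007, 0.009] dist 72.5 F [-0.3, 0.5, -0.3] gap 55.8 t 9.75 j [-26.8, 19.3, 85.6, -0.0, 74.6, 65.7]
```

View pics/s6.png

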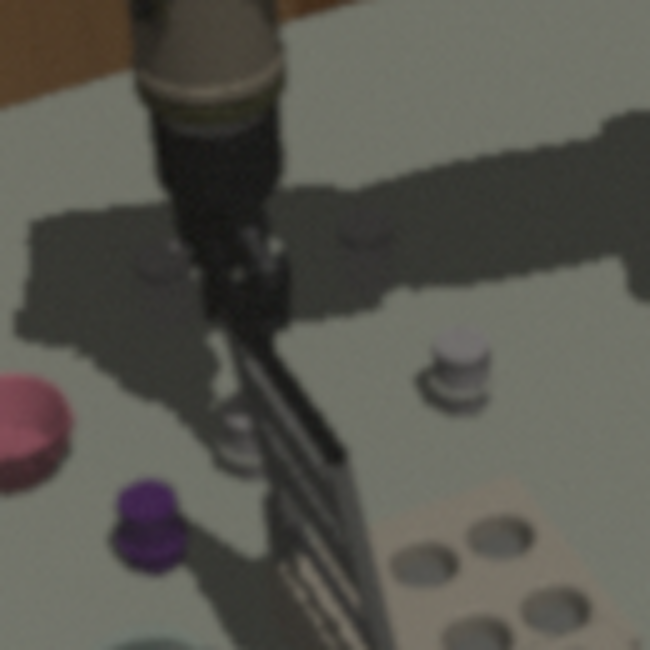

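Request:
carry_out --increments '[[[-0.003,0,0.01],[0,-0.005,0.005],0.35],[[-0.001,0,0.015],[0,-0.003,0],0.35],[[-0.001,0,0.015],[0,-0.003,0],0.35],[[-0.001,0,0.015],[0,0,0],0.35],[[0,0,0],[0,0,0],0.35]]'

```text
time: 10.3
tool_pos: [591.6, -244.7, 40.5]
tcp_rot: [179.8, 0.2, -2.8]
ft_force: [-0.2, 0.9, 0.5]
finger_gap: 55.8
```

```bash
python3 -c "
from h import *
togo([594.7,-243.9,27],-3)"
```

```text
at [591.6, -244.7, 40.5] [179.8, 0.2, -2.8] go [0.0031, -0.001, 0.0135] [0.004, 0.003, 0.003] dist 13.9 F [-0.2, 0.9, 0.5] gap 55.8 t 10.3 j [-26.9, 22.8, 87.9, -0.3, 69.4, 66.0]
```

Request:
carry_out --increments '[[[0.003,-0.001,0.006],[0,0,0],0.35],[[0,0,0.006],[0,0,0],0.35],[[0,0,0],[0,0,0],0.35],[[0,0,0],[0,0,0],0.6],[[0,0,0],[0,0,0],1.0],[[0,0,0],[0,0,0],1.0],[[0,0,0],[0,0,0],1.0]]' --newtons 30

```text
time: 11.0
tool_pos: [595.4, -243.8, 27.6]
tcp_rot: [179.8, 0.2, -2.8]
ft_force: [-0.0, 0.0, -0.7]
finger_gap: 36.7
```

```bash
python3 -c "
from h import *
togo([594.7,-243.9,27],-3)"
```

```text
at [595.4, -243.8, 27.6] [179.8, 0.2, -2.8] go [-0.0006, 0.0002, 0.0006] [0.004, 0.003, 0.003] dist 0.9 F [-0.0, 0.0, -0.7] gap 36.7 t 11.0 j [-26.7, 24.1, 87.7, -0.3, 68.3, 66.3]
```

Request:
carry_out --increments '[[[0,0,-0.01],[0,0,0],1.0],[[0,0,-0.025],[0,0,0],1.0],[[-0.005,0,-0.03],[0,0,0],1.0],[[-0.008,0,-0.03],[0,0,0],1.0],[[-0.01,0,-0.015],[0,0,0],1.0],[[0,0,0],[0,0,0],1.0]]'

```text
time: 11.6
tool_pos: [572.1, -242.2, 145.1]
tcp_rot: [179.8, 0.1, -2.8]
ft_force: [0.9, 0.0, -0.5]
finger_gap: 36.9
```

```bash
python3 -c "
from h import *
for p in ((10,35),(10,-35),(-42,35),(-42,-35)): print(p,wb(mill([*p,0])))
togo(mill([10,-35,130]),-3.15)"
```

```text
(10, 35) [571.0, 8.5, 0.0]
(10, -35) [567.2, -61.4, 0.0]
(-42, 35) [519.1, 11.4, 0.0]
(-42, -35) [515.2, -58.5, 0.0]
at [572.1, -242.2, 145.1] [179.8, 0.1, -2.8] go [-0.0138, -0.1804, 0.0144] [0.004, 0.003, 0.006] dist 181.5 F [0.9, 0.0, -0.5] gap 36.9 t 11.6 j [-27.5, 13.8, 87.2, -0.3, 79.0, 65.4]
```

Request:
carry_out --increments '[[[-0.004,-0.025,0],[0.004,0,0.006],1.0],[[-0.004,-0.04,0],[0,0,0],1.0],[[-0.002,-0.04,0],[0,0,0],1.0],[[-0.002,-0.035,0],[0,0,0],1.0],[[0,-0.02,0],[0,0,0],1.0],[[0,0,0],[0,0,0],1.0]]'

```text
time: 12.2
tool_pos: [569.6, -77.5, 144.0]
tcp_rot: [180.0, 0.0, -3.4]
ft_force: [-0.8, -0.8, -1.2]
finger_gap: 37.2
```

```bash
python3 -c "
from h import *
togo(mill([10,-35,90]),-3.15)"
```

```text
at [569.6, -77.5, 144.0] [180.0, 0.0, -3.4] go [-0.0034, -0.016, 0.054] [0.001, 0.0, -0.005] dist 56.5 F [-0.8, -0.8, -1.2] gap 37.2 t 12.2 j [-12.8, 6.9, 95.2, -0.0, 78.0, 80.6]
```

Request:
carry_out --increments '[[[-0.002,-0.009,0.01],[0,0,0],1.0],[[-0.001,-0.006,0.018],[0,0,0],1.0],[[0,0,0.018],[0,0,0],1.0],[[0,0,0],[0,0,0],1.0],[[0,0,0],[0,0,0],1.0]]'

```text
time: 12.7
tool_pos: [566.7, -63.0, 93.2]
tcp_rot: [179.9, 0.1, -3.5]
ft_force: [0.1, -0.2, -0.4]
finger_gap: 37.6
```

```bash
python3 -c "
from h import *
togo(mill([10,-35,65]),-3.15)
t=snap('scene'); crop(t,'s7.png',210,90,110,110,6)"
```

```text
at [566.7, -63.0, 93.2] [179.9, 0.1, -3.5] go [0.0004, -0.0016, 0.0282] [0.001, 0.002, -0.006] dist 28.2 F [0.1, -0.2, -0.4] gap 37.6 t 12.7 j [-11.4, 9.2, 98.2, -0.1, 72.7, 82.1]
```

View pics/s7.png

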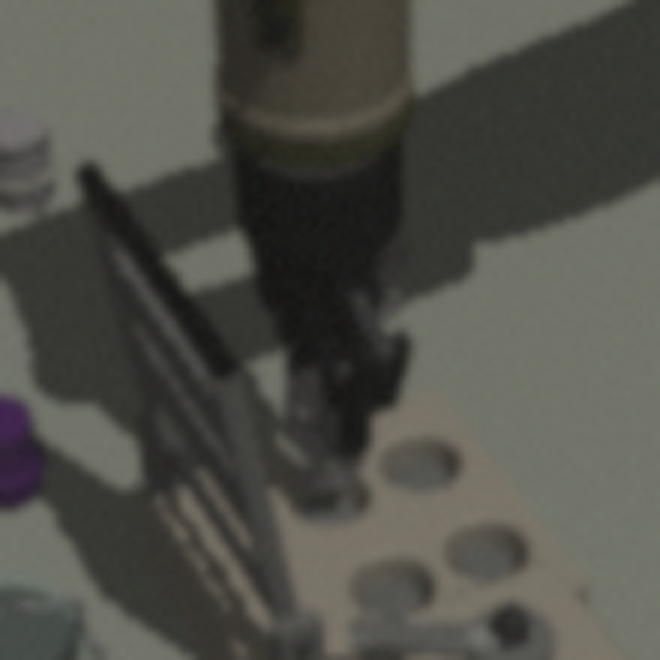

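Request:
carry_out --increments '[[[0,-0.001,0.007],[0,0,-0.005],1.0],[[0,0,0.006],[0,0,0],1.0],[[0,0,0.004],[0,0,0],1.0],[[0,0,0],[0,0,0],1.0]]'

```text
time: 13.15
tool_pos: [567.9, -63.1, 76.6]
tcp_rot: [179.9, -0.0, -3.3]
ft_force: [0.5, -0.4, -0.9]
finger_gap: 37.0
```

```bash
python3 -c "
from h import *
togo(mill([10,-35,65]),-3.15)"
```

```text
at [567.9, -63.1, 76.6] [179.9, -0.0, -3.3] go [-0.0008, -0.0017, 0.0116] [0.001, -0.0, -0.002] dist 11.8 F [0.5, -0.4, -0.9] gap 37.0 t 13.15 j [-11.4, 10.4, 98.8, -0.1, 70.8, 81.9]
```

Request:
carry_out --increments '[[[-0.001,-0.002,0.003],[0,0,0],1.0],[[0,0,0.003],[0,0,0],1.0],[[0,0,0.003],[0,0,0],1.0],[[0,0,0],[0,0,0],1.0]]'

```text
time: 13.55
tool_pos: [567.3, -60.9, 67.4]
tcp_rot: [179.9, -0.1, -3.3]
ft_force: [-0.6, -0.0, -1.2]
finger_gap: 36.7
```

```bash
python3 -c "
from h import *
togo(mill([10,-35,65]),-3.15)"
```

```text
at [567.3, -60.9, 67.4] [179.9, -0.1, -3.3] go [-0.0001, 0.0005, 0.0024] [0.002, -0.001, -0.002] dist 2.4 F [-0.6, -0.0, -1.2] gap 36.7 t 13.55 j [-11.2, 10.8, 99.3, -0.1, 69.8, 82.1]
```

Request:
carry_out --increments '[[[0,0,0.001],[0,0,0],1.0],[[0,0,0],[0,0,0],0.5],[[0,0,0],[0,0,0],0.42],[[0,0,0],[0,0,0],0.42],[[0,0,-0.01],[0,0,0],0.42],[[0,0,-0.02],[0,0,0],0.42],[[0,0,-0.03],[0,0,0],0.42],[[0,0,-0.03],[0,0,0],0.42],[[-0.01,0.02,-0.02],[0,0,0],0.42],[[-0.02,0.035,0],[0,0,0],0.35]]'

```text
time: 14.55
tool_pos: [535.3, -112.0, 184.8]
tcp_rot: [179.9, -0.2, -3.0]
ft_force: [0.8, -0.0, 0.8]
finger_gap: 55.5
```

```bash
python3 -c "
from h import *
t=snap('scene'); crop(t,'s8.png',180,60,130,130,5)
t=snap('top'); crop(t,'t8.png',240,180,140,90,5)
print(pods(t))
togo([443,-230,120],-3)"
```

```text
[]
at [532.2, -115.4, 182.3] [179.9, 0.0, -3.3] go [-0.0824, 0.1194, 0.0627] [0.003, 0.001, -0.005] dist 158.0 F [0.3, 0.4, 0.3] gap 55.5 t 14.65 j [-17.5, 0.5, 97.7, -0.1, 81.8, 75.8]
```

View pics/s8.png

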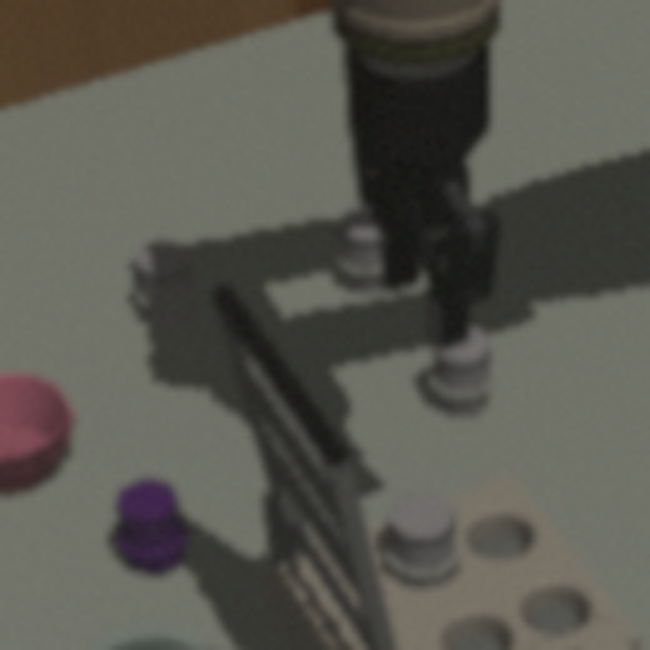

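View pics/t8.png

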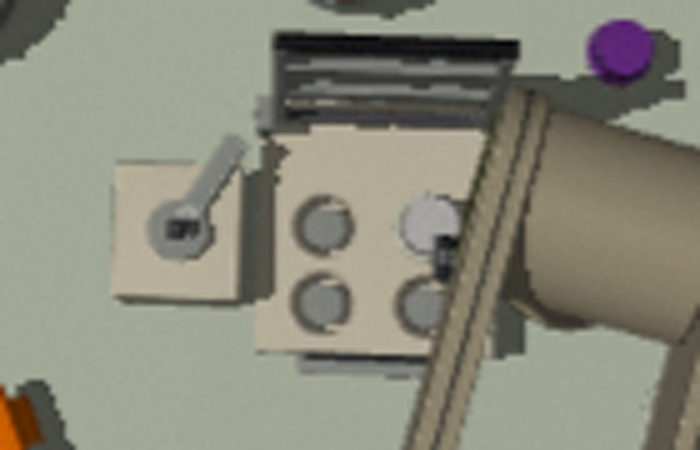

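Pod 1 stands in its pocket (scene crop (420,535)). Next is the pod at (442.5,-230).

Request:
carry_out --increments '[[[-0.016,0.022,0],[0,0,0],0.35],[[-0.022,0.032,0],[0,0,0],0.35],[[-0.022,0.032,0.01],[0,0,0],0.35],[[-0.014,0.02,0.02],[0,0,0],0.35],[[-0.004,0.006,0.02],[0,0,0],0.35],[[0,0,0],[0,0,0],0.35]]'

```text
time: 15.25
tool_pos: [447.0, -226.4, 136.3]
tcp_rot: [179.8, -0.4, -3.4]
ft_force: [0.5, 0.8, -0.2]
finger_gap: 55.2
```

```bash
python3 -c "
from h import *
togo([442.5,-230,75],-3)"
```

```text
at [447.0, -226.4, 136.3] [179.8, -0.4, -3.4] go [-0.0046, 0.0036, 0.0613] [0.004, -0.006, -0.006] dist 61.5 F [0.5, 0.8, -0.2] gap 55.2 t 15.25 j [-32.7, -4.6, 107.6, -0.0, 76.5, 60.7]
```

Request:
carry_out --increments '[[[-0.003,0.003,0.01],[0,-0.005,-0.005],0.35],[[-0.002,0.001,0.018],[0,0,0],0.35],[[-0.001,0,0.018],[0,0,0],0.35],[[0,0,0.012],[0,0,0],0.35],[[0,0,0],[0,0,0],0.35]]'

```text
time: 15.75
tool_pos: [444.6, -229.6, 80.0]
tcp_rot: [179.6, -0.3, -2.9]
ft_force: [0.5, 0.7, -0.4]
finger_gap: 55.8
```

```bash
python3 -c "
from h import *
togo([442.5,-230,27],-3)
t=snap('scene'); crop(t,'s9.png',220,60,110,110,6)"
```

```text
at [444.6, -229.6, 80.0] [179.6, -0.3, -2.9] go [-0.0024, 0.0002, 0.053] [0.006, -0.006, 0.002] dist 53.1 F [0.5, 0.7, -0.4] gap 55.8 t 15.75 j [-33.1, -1.0, 110.4, -0.2, 70.1, 59.8]
```

View pics/s9.png

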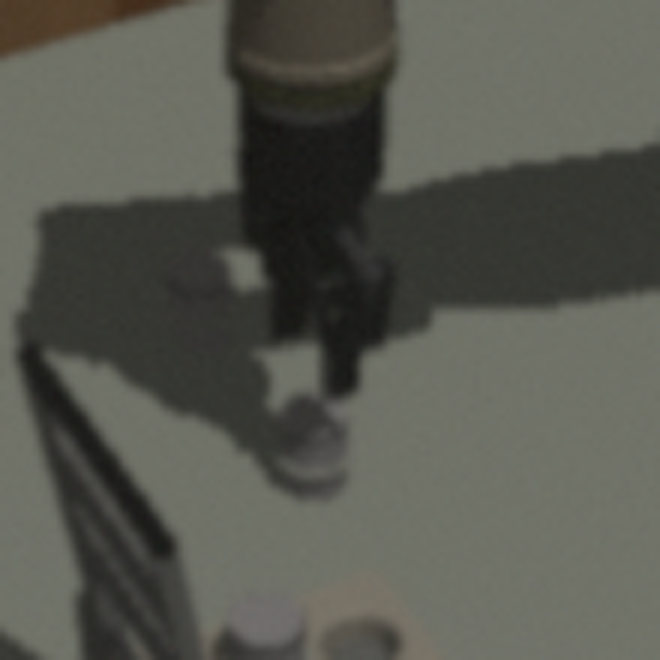

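Request:
carry_out --increments '[[[-0.002,0,0.01],[0.005,-0.005,0],0.35],[[0,0,0.014],[0,0,0],0.35],[[0,0,0.013],[0,0,0],0.35],[[0,0,0.005],[0,0,0],0.35],[[0,0,0],[0,0,0],0.35]]'

```text
time: 16.3
tool_pos: [445.0, -230.4, 37.6]
tcp_rot: [179.8, -0.2, -2.8]
ft_force: [-0.4, 1.5, 0.6]
finger_gap: 55.6
```

```bash
python3 -c "
from h import *
togo([442.5,-230,27],-3)"
```

```text
at [445.0, -230.4, 37.6] [179.8, -0.2, -2.8] go [-0.0025, -0.0003, 0.0106] [0.003, -0.004, 0.003] dist 10.9 F [-0.4, 1.5, 0.6] gap 55.6 t 16.3 j [-33.2, 2.8, 111.6, -0.0, 65.3, 59.6]
```

Request:
carry_out --increments '[[[-0.003,0,0.006],[0,0,0],0.35],[[0,0,0.004],[0,0,0],0.35],[[0,0,0],[0,0,0],0.35],[[0,0,0],[0,0,0],0.6],[[0,0,0],[0,0,0],1.0],[[0,0,0],[0,0,0],1.0],[[0,0,0],[0,0,0],1.0]]'

```text
time: 17.0
tool_pos: [442.3, -230.8, 27.7]
tcp_rot: [179.8, -0.3, -2.8]
ft_force: [-0.2, 0.1, -0.8]
finger_gap: 36.9
```

```bash
python3 -c "
from h import *
togo([442.5,-230,27],-3)"
```

```text
at [442.3, -230.8, 27.7] [179.8, -0.3, -2.8] go [0.0002, -0.0008, 0.0007] [0.004, -0.005, 0.003] dist 1.1 F [-0.2, 0.1, -0.8] gap 36.9 t 17.0 j [-33.4, 3.3, 112.3, -0.0, 64.1, 59.4]
```

Request:
carry_out --increments '[[[0,0,-0.01],[0,0,0],1.0],[[0,0,-0.025],[0,0,0],1.0],[[0,0,-0.035],[0,0,0],1.0],[[0,0,-0.035],[0,0,0],1.0],[[0,-0.01,-0.01],[0,0,0],1.0],[[0.015,-0.03,0],[0,0,0],1.0],[[0.025,-0.04,0],[0,0,0],1.0],[[0.025,-0.04,0],[0,0,0],1.0],[[0.02,-0.035,0],[0,0,0],1.0],[[0.015,-0.025,0],[0,0,0],1.0],[[0,0,0],[0,0,0],1.0]]'

```text
time: 18.1
tool_pos: [553.1, -46.7, 150.5]
tcp_rot: [179.8, -0.4, -3.1]
ft_force: [0.1, -0.3, -1.3]
finger_gap: 36.8
```

```bash
python3 -c "
from h import *
togo(mill([10,35,150]),-3.15)"
```

```text
at [553.1, -46.7, 150.5] [179.8, -0.4, -3.1] go [0.0149, -0.0561, 0.0004] [0.003, -0.008, 0.002] dist 58.1 F [0.1, -0.3, -1.3] gap 36.8 t 18.1 j [-10.0, 3.1, 98.5, -0.1, 78.0, 83.0]
```

Request:
carry_out --increments '[[[0.006,-0.02,0],[0.003,-0.007,0],1.0],[[0.006,-0.022,0],[0,0,0],1.0],[[0.002,-0.01,0.005],[0,0,0],1.0],[[0,0,0.015],[0,0,0],1.0],[[0,0,0.02],[0,0,0],1.0],[[0,0,0.01],[0,0,0],1.0],[[0,0,0],[0,0,0],1.0]]'

```text
time: 18.8
tool_pos: [565.9, 4.8, 93.8]
tcp_rot: [179.9, 0.3, -3.0]
ft_force: [-0.3, 1.0, -1.7]
finger_gap: 37.4
```

```bash
python3 -c "
from h import *
togo(mill([10,35,66]),-3.15)"
```

```text
at [565.9, 4.8, 93.8] [179.9, 0.3, -3.0] go [0.0051, -0.004, 0.0278] [0.002, 0.005, 0.003] dist 28.5 F [-0.3, 1.0, -1.7] gap 37.4 t 18.8 j [-4.6, 8.7, 98.7, -0.1, 72.9, 88.4]
```

Request:
carry_out --increments '[[[0.004,-0.003,0.004],[0,0.005,0],1.0],[[0.001,-0.001,0.004],[0,0,0],1.0],[[0,0,0.004],[0,0,0],1.0],[[0,0,0],[0,0,0],1.0]]'

```text
time: 19.2
tool_pos: [571.6, 7.1, 81.5]
tcp_rot: [179.9, -0.0, -3.1]
ft_force: [-0.9, 0.1, -0.3]
finger_gap: 37.0
```

```bash
python3 -c "
from h import *
togo(mill([10,35,66]),-3.15)"
```

```text
at [571.6, 7.1, 81.5] [179.9, -0.0, -3.1] go [-0.0007, -0.0014, 0.0155] [0.002, -0.001, 0.001] dist 15.6 F [-0.9, 0.1, -0.3] gap 37.0 t 19.2 j [-4.3, 10.1, 98.6, -0.1, 71.3, 88.8]
```

Request:
carry_out --increments '[[[-0.001,-0.002,0.004],[0,0,0],1.0],[[0,0,0.004],[0,0,0],1.0],[[0,0,0.004],[0,0,0],1.0],[[0,0,0.002],[0,0,0],1.0],[[0,0,0],[0,0,0],1.0]]'

```text
time: 19.7
tool_pos: [571.4, 9.3, 67.3]
tcp_rot: [179.9, -0.1, -3.1]
ft_force: [0.1, -0.2, -1.2]
finger_gap: 37.3
```

```bash
python3 -c "
from h import *
togo(mill([10,35,66]),-3.15)"
```

```text
at [571.4, 9.3, 67.3] [179.9, -0.1, -3.1] go [-0.0003, 0.0008, 0.0013] [0.003, -0.002, 0.002] dist 1.6 F [0.1, -0.2, -1.2] gap 37.3 t 19.7 j [-4.1, 10.9, 99.2, -0.2, 69.7, 89.0]
```

Request:
carry_out --increments '[[[0,0,0],[0,0,0],0.5],[[0,0,0],[0,0,0],0.44],[[0,0,0],[0,0,0],0.44],[[0,0,-0.01],[0,0,0],0.44],[[0,0,-0.025],[0,0,0],0.44],[[0,0,-0.035],[0,0,0],0.44],[[0,0,-0.035],[0,0,0],0.4],[[-0.01,0.02,0],[0,0,0],0.35],[[-0.02,0.04,0],[0,0,0],0.35],[[-0.02,0.045,0],[0,0,0],0.35],[[-0.02,0.045,0],[0,0,0],0.35],[[-0.01,0.03,0],[0,0,0],0.35]]'

```text
time: 20.9
tool_pos: [483.0, -167.8, 186.6]
tcp_rot: [179.7, -0.8, -2.6]
ft_force: [0.1, 0.1, -0.2]
finger_gap: 55.4
```

```bash
python3 -c "
from h import *
t=snap('scene'); crop(t,'s10.png',180,70,130,130,5)
t=snap('top'); crop(t,'t10.png',240,180,140,90,5)
print(pods(t))
togo([432,-386,120],-3)"
```

```text
[([433.1, 220.6], 94, [11, 10], [575.5, -424.9, 52.0])]
at [483.2, -169.1, 186.7] [179.7, -0.8, -2.8] go [-0.0416, 0.2187, 0.0673] [0.005, -0.014, 0.004] dist 232.6 F [0.2, -0.0, 0.4] gap 55.8 t 21.0 j [-25.0, -5.7, 103.2, 0.0, 81.6, 67.7]
```

View pics/s10.png

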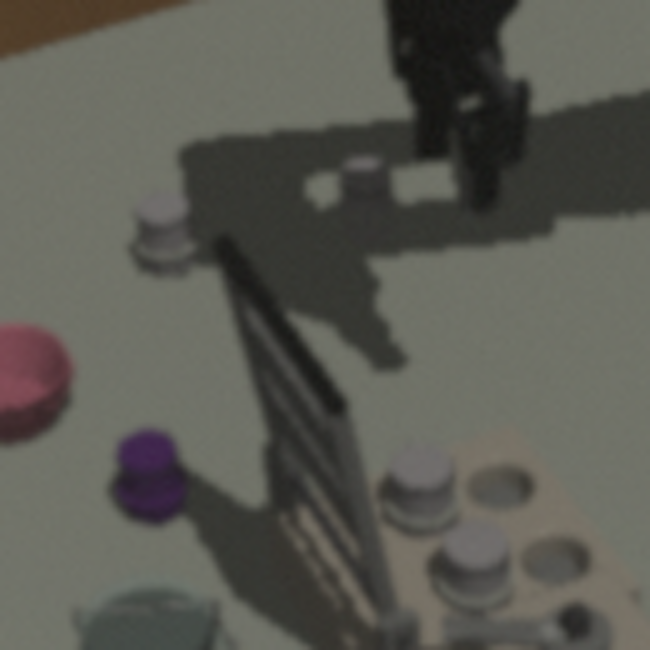

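View pics/t10.png

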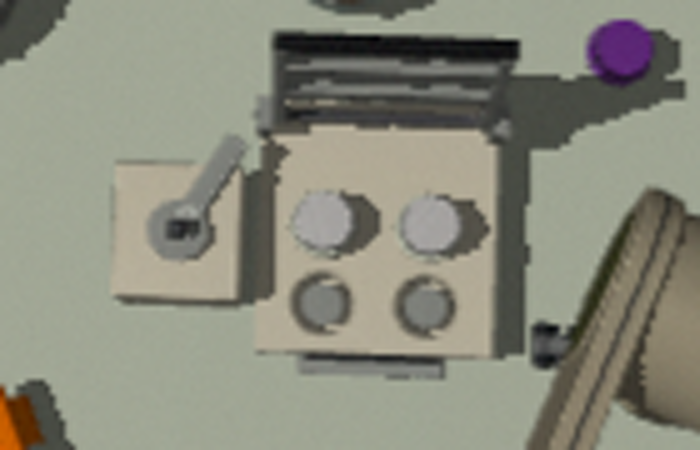

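Request:
carry_out --increments '[[[-0.004,0.025,0],[0.005,-0.012,0],0.35],[[-0.008,0.04,0],[0,0,0],0.35],[[-0.008,0.042,0],[0,0,0],0.35],[[-0.008,0.042,0.01],[0,0,0],0.35],[[-0.007,0.035,0.015],[0,0,0],0.35],[[-0.003,0.018,0.015],[0,0,0],0.35],[[0,0,0],[0,0,0],0.35],[[0,0,0],[0,0,0],0.35]]'

```text
time: 21.8
tool_pos: [439.1, -374.4, 153.6]
tcp_rot: [179.8, -0.7, -2.7]
ft_force: [0.7, 0.2, 0.6]
finger_gap: 55.3
```

```bash
python3 -c "
from h import *
togo([432,-386,75],-3)"
```

```text
at [439.1, -374.4, 153.6] [179.8, -0.7, -2.7] go [-0.0074, 0.0116, 0.0785] [0.003, -0.011, 0.006] dist 79.7 F [0.7, 0.2, 0.6] gap 55.3 t 21.8 j [-45.8, 6.1, 94.9, 0.3, 78.3, 46.9]
```

Request:
carry_out --increments '[[[-0.004,0.007,0.012],[0.003,-0.01,0],0.35],[[-0.003,0.004,0.02],[0,0,0],0.35],[[-0.001,0.001,0.02],[0,0,0],0.35],[[0,0,0.016],[0,0,0],0.35],[[0,0,0.005],[0,0,0],0.35],[[0,0,0],[0,0,0],0.35]]'

```text
time: 22.4
tool_pos: [434.9, -383.3, 80.9]
tcp_rot: [179.8, -0.2, -2.2]
ft_force: [0.1, -0.3, 0.2]
finger_gap: 55.7
```

```bash
python3 -c "
from h import *
togo([432,-386,27],-3)"
```

```text
at [434.9, -383.3, 80.9] [179.8, -0.2, -2.2] go [-0.003, 0.0027, 0.0539] [0.003, -0.004, 0.013] dist 54.0 F [0.1, -0.3, 0.2] gap 55.7 t 22.4 j [-46.5, 11.0, 97.5, 0.1, 71.2, 45.7]
```

Request:
carry_out --increments '[[[-0.003,0.003,0.01],[0.003,-0.003,0.01],0.35],[[-0.001,0,0.014],[0,0,0],0.35],[[0,0,0.013],[0,0,0],0.35],[[0,0,0.005],[0,0,0],0.35],[[0,0,0],[0,0,0],0.35]]'

```text
time: 22.9
tool_pos: [431.9, -386.8, 37.5]
tcp_rot: [179.9, -0.2, -2.8]
ft_force: [0.1, -0.4, -0.6]
finger_gap: 55.3
```

```bash
python3 -c "
from h import *
togo([432,-386,27],-3)"
```

```text
at [431.9, -386.8, 37.5] [179.9, -0.2, -2.8] go [0.0, -0.0008, 0.0105] [0.002, -0.003, 0.004] dist 10.5 F [0.1, -0.4, -0.6] gap 55.3 t 22.9 j [-46.9, 14.3, 98.7, 0.1, 66.8, 45.8]
```

Request:
carry_out --increments '[[[0,-0.001,0.005],[0,0,0],0.35],[[0,0,0.005],[0,0,0],0.35],[[0,0,0],[0,0,0],0.35],[[0,0,0],[0,0,0],0.6],[[0,0,0],[0,0,0],1.0],[[0,0,0],[0,0,0],1.0],[[0,0,0],[0,0,0],1.0]]'

```text
time: 23.6
tool_pos: [432.7, -386.4, 27.9]
tcp_rot: [179.8, -0.2, -2.8]
ft_force: [-0.6, 0.6, -1.0]
finger_gap: 37.4
```

```bash
python3 -c "
from h import *
togo([432,-386,27],-3)"
```

```text
at [432.7, -386.4, 27.9] [179.8, -0.2, -2.8] go [-0.0007, -0.0004, 0.0009] [0.003, -0.004, 0.004] dist 1.2 F [-0.6, 0.6, -1.0] gap 37.4 t 23.6 j [-46.9, 15.0, 99.0, 0.1, 65.7, 45.9]
```

Request:
carry_out --increments '[[[0,0,-0.01],[0,0,0],1.0],[[0,0,-0.03],[0,0,0],1.0],[[0,0,-0.035],[0,0,0],1.0],[[0,-0.01,-0.03],[0,0,0],1.0],[[0.006,-0.03,-0.01],[0,0,0],1.0],[[0.01,-0.045,0],[0,0,0],1.0],[[0.01,-0.045,0],[0,0,0],1.0],[[0.01,-0.045,0],[0,0,0],1.0],[[0.01,-0.045,0],[0,0,0],1.0],[[0.01,-0.04,0],[0,0,0],1.0],[[0.006,-0.03,0],[0,0,0],1.0],[[0,0,0],[0,0,0],1.0]]'

```text
time: 24.8
tool_pos: [512.5, -91.2, 158.4]
tcp_rot: [179.6, -0.9, -3.1]
ft_force: [0.4, -0.7, -0.4]
finger_gap: 37.1
```

```bash
python3 -c "
from h import *
togo(mill([-42,35,150]),-3.15)"
```

```text
at [512.5, -91.2, 158.4] [179.6, -0.9, -3.1] go [0.001, -0.1028, 0.0077] [0.006, -0.016, 0.002] dist 103.1 F [0.4, -0.7, -0.4] gap 37.1 t 24.8 j [-15.6, -3.1, 103.9, -0.2, 78.3, 77.5]
```

Request:
carry_out --increments '[[[0,-0.025,0],[0.005,-0.015,0],1.0],[[0,-0.035,0],[0,0,0],1.0],[[0,-0.025,0.005],[0,0,0],1.0],[[0,-0.01,0.015],[0,0,0],1.0],[[0,0,0.02],[0,0,0],1.0],[[0,0,0.015],[0,0,0],1.0],[[0,0,0],[0,0,0],1.0]]'

```text
time: 25.5
tool_pos: [519.2, 3.6, 105.1]
tcp_rot: [179.7, -0.4, -3.0]
ft_force: [-0.7, -0.8, -1.1]
finger_gap: 37.1
```

```bash
python3 -c "
from h import *
togo(mill([-42,35,66]),-3.15)"
```

```text
at [519.2, 3.6, 105.1] [179.7, -0.4, -3.0] go [-0.0008, -0.0079, 0.0391] [0.005, -0.007, 0.003] dist 39.9 F [-0.7, -0.8, -1.1] gap 37.1 t 25.5 j [-5.1, 0.3, 106.3, -0.3, 73.0, 88.0]
```

Request:
carry_out --increments '[[[0,-0.005,0.006],[0.004,-0.006,0],1.0],[[-0.001,-0.002,0.008],[0,0,0],1.0],[[0,0,0.006],[0,0,0],1.0],[[0,0,0],[0,0,0],1.0]]'

```text
time: 25.9
tool_pos: [519.1, 9.2, 84.7]
tcp_rot: [180.0, -0.1, -3.1]
ft_force: [0.4, 0.0, 0.0]
finger_gap: 37.2
```

```bash
python3 -c "
from h import *
togo(mill([-42,35,66]),-3.15)"
```

```text
at [519.1, 9.2, 84.7] [180.0, -0.1, -3.1] go [-0.0002, -0.0022, 0.0187] [0.001, -0.001, 0.001] dist 18.8 F [0.4, 0.0, 0.0] gap 37.2 t 25.9 j [-4.6, 2.0, 106.9, -0.0, 71.0, 88.5]
```

Request:
carry_out --increments '[[[0,-0.002,0.004],[0,0,0],1.0],[[0,0,0.005],[0,0,0],1.0],[[0,0,0.004],[0,0,0],1.0],[[0,0,0.004],[0,0,0],1.0],[[0,0,0],[0,0,0],1.0]]'

```text
time: 26.4
tool_pos: [520.0, 11.1, 67.1]
tcp_rot: [179.9, -0.2, -3.1]
ft_force: [0.1, 0.6, -0.6]
finger_gap: 36.7
```

```bash
python3 -c "
from h import *
togo(mill([-42,35,66]),-3.15)"
```

```text
at [520.0, 11.1, 67.1] [179.9, -0.2, -3.1] go [-0.0009, -0.0002, 0.0011] [0.001, -0.003, 0.001] dist 1.5 F [0.1, 0.6, -0.6] gap 36.7 t 26.4 j [-4.4, 3.3, 107.5, -0.1, 69.0, 88.7]
```

Request:
carry_out --increments '[[[0,0,0],[0,0,0],0.5],[[0,0,0],[0,0,0],0.44],[[0,0,0],[0,0,0],0.44],[[0,0,-0.01],[0,0,0],0.44],[[0,0,-0.025],[0,0,0],0.44],[[0,0,-0.035],[0,0,0],0.44],[[0,0,-0.035],[0,0,0],0.4],[[0,0.02,0],[0,0,0],0.35],[[0,0.04,0],[0,0,0],0.35],[[0,0.045,0],[0,0,0],0.35],[[0,0.045,0],[0,0,0],0.35],[[0,0.04,0],[0,0,0],0.35]]'

```text
time: 27.6
tool_pos: [512.5, -180.0, 187.2]
tcp_rot: [179.9, -0.8, -2.6]
ft_force: [0.4, 0.5, -0.5]
finger_gap: 55.4
```

```bash
python3 -c "
from h import *
t=snap('scene'); crop(t,'s11.png',180,70,130,130,5)
t=snap('top'); crop(t,'t11.png',200,180,240,110,3.3)
print(pods(t))
togo([575.3,-425,130],-3)"
```

```text
[]
at [512.2, -182.8, 187.2] [179.8, -0.8, -2.8] go [0.0742, 0.2386, 0.0591] [0.004, -0.014, 0.003] dist 256.8 F [0.1, 0.6, 0.2] gap 55.6 t 27.7 j [-25.1, -0.6, 98.3, 0.1, 81.5, 67.7]
```

View pics/s11.png

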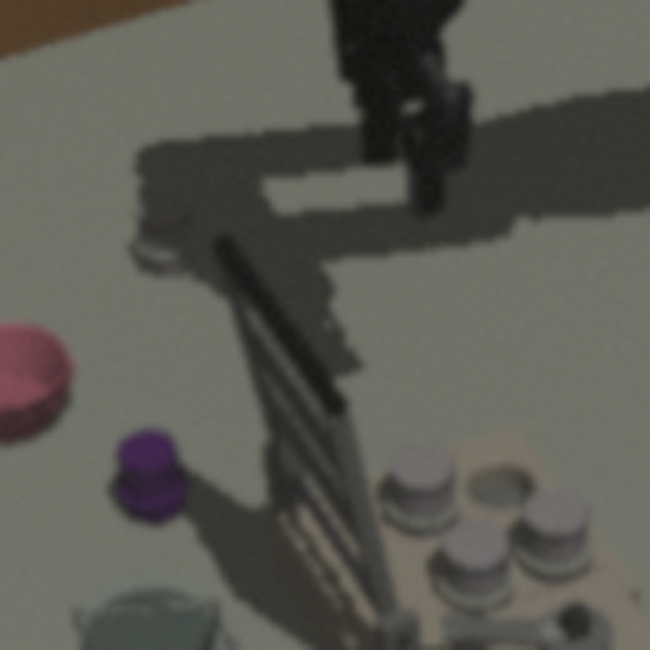

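View pics/t11.png

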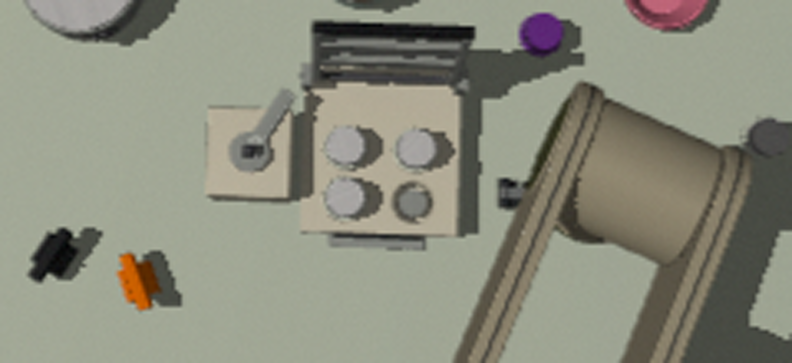

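Request:
carry_out --increments '[[[0.008,0.025,0],[0.004,-0.012,0],0.35],[[0.013,0.042,0],[0,0,0],0.35],[[0.013,0.042,0],[0,0,0],0.35],[[0.013,0.042,0.01],[0,0,0],0.35],[[0.013,0.04,0.01],[0,0,0],0.35],[[0.008,0.025,0.01],[0,0,0],0.35],[[0,0,0],[0,0,0],0.35],[[0,0,0],[0,0,0],0.35]]'

```text
time: 28.5
tool_pos: [573.7, -407.1, 163.2]
tcp_rot: [-180.0, -0.4, -2.8]
ft_force: [-0.3, 0.5, 0.4]
finger_gap: 55.4
```

```bash
python3 -c "
from h import *
togo([575.3,-425,75],-3)"
```

```text
at [573.7, -407.1, 163.2] [-180.0, -0.4, -2.8] go [0.0018, 0.0178, 0.0882] [-0.0, -0.007, 0.003] dist 90.0 F [-0.3, 0.5, 0.4] gap 55.4 t 28.5 j [-39.7, 25.1, 71.4, 0.3, 83.1, 53.1]
```

Request:
carry_out --increments '[[[0.001,0.01,0.012],[0,-0.006,0],0.35],[[0,0.007,0.02],[0,0,0],0.35],[[0,0.001,0.022],[0,0,0],0.35],[[0,0,0.016],[0,0,0],0.35],[[0,0,0.005],[0,0,0],0.35],[[0,0,0],[0,0,0],0.35]]'

```text
time: 29.1
tool_pos: [576.5, -419.5, 88.3]
tcp_rot: [180.0, -0.2, -2.5]
ft_force: [-0.3, -0.2, -0.1]
finger_gap: 55.7
```

```bash
python3 -c "
from h import *
togo([575.3,-425,27],-3)
t=snap('scene'); crop(t,'s12.png',170,70,100,100,6)
print((proj(t,[[575.3,-425,52],[575.3,-425,0]])-[170,70])*6)
"
```

```text
at [576.5, -419.5, 88.3] [180.0, -0.2, -2.5] go [-0.0012, 0.0055, 0.0613] [0.0, -0.004, 0.008] dist 61.6 F [-0.3, -0.2, -0.1] gap 55.7 t 29.1 j [-40.2, 30.0, 73.0, 0.1, 76.8, 52.3]
[[249.96380951 242.74891493]
 [260.59236701 313.7154123 ]]
```

View pics/s12.png

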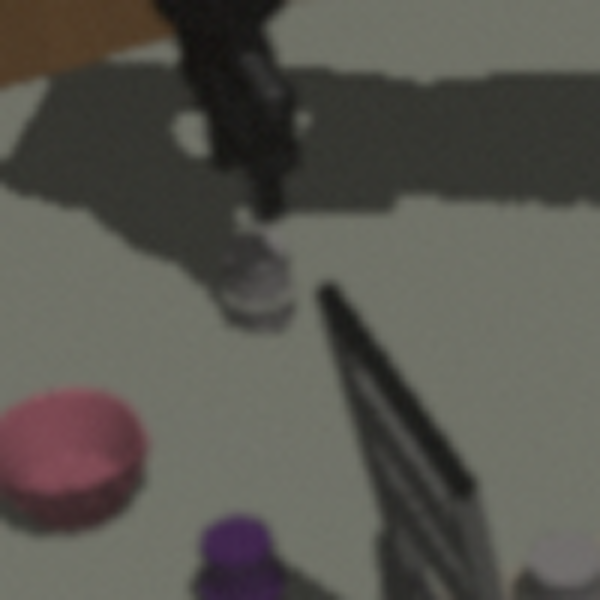

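The pod is where expected, at crop (255,285), with the fingers straddling above it. I'll go down.

Request:
carry_out --increments '[[[-0.001,0.004,0.01],[0,-0.003,0.005],0.35],[[0,0.001,0.014],[0,0,0],0.35],[[0,0,0.014],[0,0,0],0.35],[[0,0,0.01],[0,0,0],0.35],[[0,0,0],[0,0,0],0.35]]'

```text
time: 29.65
tool_pos: [576.7, -425.9, 39.2]
tcp_rot: [179.8, -0.3, -2.8]
ft_force: [0.3, 0.5, -1.2]
finger_gap: 55.5
```

```bash
python3 -c "
from h import *
togo([575.3,-425,27],-3)"
```

```text
at [576.7, -425.9, 39.2] [179.8, -0.3, -2.8] go [-0.0014, -0.0009, 0.0122] [0.003, -0.004, 0.003] dist 12.3 F [0.3, 0.5, -1.2] gap 55.5 t 29.65 j [-40.6, 33.3, 73.9, 0.0, 72.5, 52.3]
```

Request:
carry_out --increments '[[[-0.001,-0.001,0.006],[0,-0.003,0],0.35],[[0,0,0.005],[0,0,0],0.35],[[0,0,0],[0,0,0],0.35],[[0,0,0],[0,0,0],0.6],[[0,0,0],[0,0,0],1.0],[[0,0,0],[0,0,0],1.0],[[0,0,0],[0,0,0],1.0]]'

```text
time: 30.35
tool_pos: [576.2, -425.2, 28.3]
tcp_rot: [179.8, -0.1, -2.8]
ft_force: [-0.4, 0.7, -0.1]
finger_gap: 36.9
```

```bash
python3 -c "
from h import *
togo([575.3,-425,27],-3)"
```

```text
at [576.2, -425.2, 28.3] [179.8, -0.1, -2.8] go [-0.001, -0.0001, 0.0013] [0.004, -0.002, 0.003] dist 1.6 F [-0.4, 0.7, -0.1] gap 36.9 t 30.35 j [-40.5, 34.0, 74.2, -0.1, 71.6, 52.4]
```

Request:
carry_out --increments '[[[0,0,-0.01],[0,0,0],1.0],[[0,0,-0.03],[0,0,0],1.0],[[0,0,-0.035],[0,0,0],1.0],[[-0.004,-0.01,-0.03],[0,0,0],1.0],[[-0.008,-0.03,-0.01],[0,0,0],1.0],[[-0.01,-0.045,0],[0,0,0],1.0],[[-0.012,-0.045,0],[0,0,0],1.0],[[-0.012,-0.045,0],[0,0,0],1.0],[[-0.012,-0.045,0],[0,0,0],1.0],[[-0.01,-0.04,0],[0,0,0],1.0],[[-0.006,-0.025,0],[0,0,0],1.0],[[0,0,0],[0,0,0],1.0]]'

```text
time: 31.55
tool_pos: [515.5, -129.0, 156.9]
tcp_rot: [179.5, -0.8, -3.0]
ft_force: [0.1, -0.4, -1.4]
finger_gap: 36.8
```

```bash
python3 -c "
from h import *
togo(mill([-42,-35,130]),-3.15)"
```

```text
at [515.5, -129.0, 156.9] [179.5, -0.8, -3.0] go [-0.0044, -0.0705, 0.0263] [0.008, -0.015, 0.002] dist 75.4 F [0.1, -0.4, -1.4] gap 36.8 t 31.55 j [-19.4, -1.3, 102.3, -0.2, 78.1, 73.6]
```

Request:
carry_out --increments '[[[-0.001,-0.02,0],[0.007,-0.013,0],1.0],[[-0.001,-0.03,0.005],[0,0,0],1.0],[[-0.001,-0.014,0.015],[0,0,0],1.0],[[0,-0.003,0.015],[0,0,0],1.0],[[0,0,0.015],[0,0,0],1.0],[[0,0,0],[0,0,0],1.0]]'

```text
time: 32.15
tool_pos: [518.2, -63.3, 107.5]
tcp_rot: [179.7, -0.4, -3.0]
ft_force: [-1.5, 0.4, -0.9]
finger_gap: 36.6
```

```bash
python3 -c "
from h import *
togo(mill([-42,-35,66]),-3.15)"
```

```text
at [518.2, -63.3, 107.5] [179.7, -0.4, -3.0] go [-0.0036, -0.0048, 0.0415] [0.005, -0.008, 0.003] dist 41.9 F [-1.5, 0.4, -0.9] gap 36.6 t 32.15 j [-12.4, 0.5, 105.9, -0.2, 73.2, 80.6]
```

Request:
carry_out --increments '[[[-0.003,-0.004,0.006],[0.004,-0.006,0],1.0],[[0,-0.001,0.008],[0,0,0],1.0],[[0,0,0.008],[0,0,0],1.0],[[0,0,0],[0,0,0],1.0]]'

```text
time: 32.55
tool_pos: [515.4, -60.2, 83.5]
tcp_rot: [179.9, -0.0, -3.1]
ft_force: [-0.8, -0.3, -1.4]
finger_gap: 37.2
```

```bash
python3 -c "
from h import *
togo(mill([-42,-35,66]),-3.15)"
```

```text
at [515.4, -60.2, 83.5] [179.9, -0.0, -3.1] go [-0.0002, -0.0017, 0.0175] [0.001, -0.001, 0.001] dist 17.6 F [-0.8, -0.3, -1.4] gap 37.2 t 32.55 j [-12.3, 2.0, 107.0, -0.1, 70.9, 80.9]
```

Request:
carry_out --increments '[[[0,-0.002,0.004],[0,0,0],1.0],[[0,0,0.005],[0,0,0],1.0],[[0,0,0.004],[0,0,0],1.0],[[0,0,0.003],[0,0,0],1.0],[[0,0,0],[0,0,0],1.0]]'

```text
time: 33.05
tool_pos: [516.2, -58.4, 66.9]
tcp_rot: [179.9, -0.1, -3.1]
ft_force: [-0.4, 0.2, -0.8]
finger_gap: 36.8
```

```bash
python3 -c "
from h import *
togo(mill([-42,-35,66]),-3.15)"
```

```text
at [516.2, -58.4, 66.9] [179.9, -0.1, -3.1] go [-0.001, 0.0002, 0.0009] [0.002, -0.002, 0.001] dist 1.3 F [-0.4, 0.2, -0.8] gap 36.8 t 33.05 j [-12.1, 3.3, 107.6, -0.1, 69.0, 81.1]
```

Request:
carry_out --increments '[[[0,0,0],[0,0,0],0.5],[[0,0,0],[0,0,0],0.44],[[0,0,0],[0,0,0],0.44],[[0,0,-0.01],[0,0,0],0.44],[[0,0,-0.025],[0,0,0],0.44],[[0,0,-0.035],[0,0,0],0.44],[[0,0,-0.04],[0,0,0],0.44],[[0,0,-0.045],[0,0,0],0.5],[[0,0,-0.045],[0,0,0],0.6],[[0,0,-0.03],[0,0,0],0.64],[[0,0,0],[0,0,0],0.64]]'

```text
time: 34.15
tool_pos: [514.5, -57.7, 312.4]
tcp_rot: [179.9, -0.3, -3.1]
ft_force: [0.3, -0.3, 1.1]
finger_gap: 30.8
```

```bash
python3 -c "
from h import *
t=snap('scene'); crop(t,'s13.png',180,70,130,130,5)
s=t
t=snap('top'); crop(t,'t13.png',200,180,240,110,3.3)
togo([620,-30,320],87)"
```

```text
at [513.2, -57.4, 307.6] [179.9, 0.0, -3.1] go [0.1052, -0.0332, -0.0124] [0.001, 0.001, -1.573] dist 111.0 F [0.1, 1.2, -1.0] gap 30.6 t 34.25 j [-12.0, -6.7, 91.6, -0.1, 95.1, 81.1]
```

View pics/s13.png

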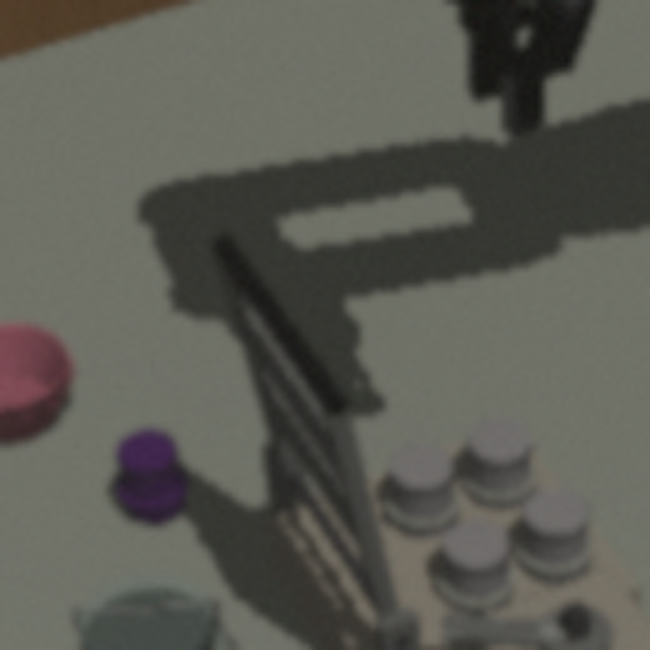

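View pics/t13.png

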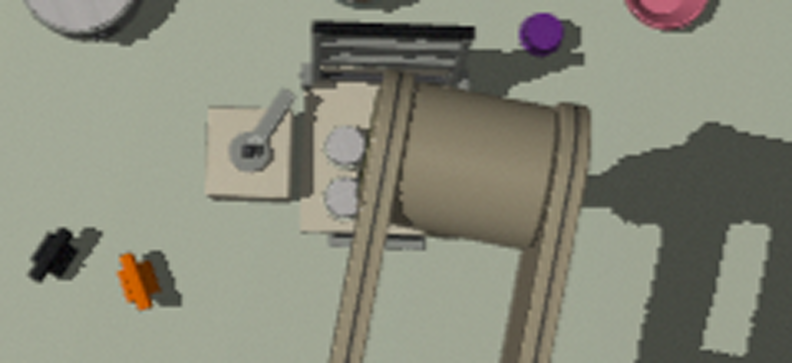

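All four pods stand in their pockets. I'll measure the open handle while turning back to yaw 87.

Run:
```python
from h import *
t=snap("top"); s=snap("scene")
def blackline(c,box):
    x0,y0,x1,y1=box; g=c["im"].max(2)[y0:y1,x0:x1]
    m=(g<48).astype(np.uint8)
    n,l,st,ce=cv2.connectedComponentsWithStats(m); i=1+np.argmax(st[1:,4])
    ys,xs=np.nonzero(l==i); P=np.c_[xs+x0,ys+y0].astype(np.float32)
    vx,vy,cx,cy=cv2.fitLine(P,cv2.DIST_L2,0,.01,.01).ravel()
    k=(P-[cx,cy])@[vx,vy]
    return (np.array([cx,cy])+np.outer([k.min()-.5,k.max()+.5],[vx,vy])),st[i]
a,st=blackline(t,(290,183,350,195)); print(a,st)
b,st=blackline(s,(222,115,252,155)); print(b,st)
A=a[np.argsort(a[:,0])]; B=b[np.argsort(-b[:,0])]
W=[tri((t,s),(p,q)) for p,q in zip(A,B)]
for w,p,q in zip(W,A,B): print(wb(w),(proj(t,w)-p).round(2),(proj(s,w)-q).round(2))
m=(W[0]+W[1])/2; h=mill([80,0,87.5]); print(wb(m),"r",np.linalg.norm((m-h)[[0,2]]),"th",np.arctan2(m[2]-h[2],h[0]-m[0]))
```

```text
[[294.49344 188.19888]
 [343.44458 189.75325]] [  5   4  49   5 184]
[[222.22198 116.95952]
 [248.66876 152.12265]] [  0   2  28  36 226]
[663.7, 40.0, 251.0] [[-0.34  0.57]] [[-0.82 -0.09]]
[658.5, -107.0, 258.6] [[ 0.39 -0.75]] [[0.95 0.11]]
[661.1, -33.5, 254.8] r 168.73270920255987 th 1.7022386257094675
```

Request:
carry_out --increments '[[[0,0,-0.02],[0,0,-0.145],0.64],[[0,0,-0.015],[0,0,-0.145],0.64],[[0,0,0],[0,0,-0.145],0.64],[[0,0,0],[0,0,-0.145],0.64],[[0,0,0],[0,0,-0.145],0.64],[[0,0,0],[0,0,-0.145],0.64],[[0,0,0],[0,0,-0.145],0.64],[[0,0,0],[0,0,-0.145],0.64],[[0,0,0],[0,0,-0.145],0.64],[[0,0,0],[0,0,-0.145],0.64],[[0,0,0],[0,0,-0.1],0.64]]'

```text
time: 35.45
tool_pos: [501.7, -55.1, 313.3]
tcp_rot: [-177.1, -0.5, 88.7]
ft_force: [-0.3, -0.7, -0.1]
finger_gap: 30.7
```

```bash
python3 -c "
from h import *
togo([661,-32,320],87)"
```

```text
at [501.7, -55.1, 313.3] [-177.1, -0.5, 88.7] go [0.0269, 0.1582, -0.0146] [-0.051, -0.008, 0.029] dist 161.1 F [-0.3, -0.7, -0.1] gap 30.7 t 35.45 j [-12.0, -5.5, 90.0, -0.1, 98.5, -10.7]
```

Request:
carry_out --increments '[[[0,0,-0.01],[-0.05,0,0.03],0.64],[[0,0,-0.01],[0,0,0],0.64],[[0,0,0],[0,0,0],0.64]]'

```text
time: 35.75
tool_pos: [499.6, -54.7, 326.9]
tcp_rot: [-179.2, -0.6, 87.2]
ft_force: [0.4, -0.3, 0.1]
finger_gap: 30.7
```

```bash
python3 -c "
from h import *
togo([661,-32,320],87)"
```

```text
at [499.6, -54.7, 326.9] [-179.2, -0.6, 87.2] go [0.0306, 0.1602, 0.0051] [-0.013, -0.01, 0.003] dist 163.2 F [0.4, -0.3, 0.1] gap 30.7 t 35.75 j [-12.4, -8.1, 90.9, 0.4, 98.0, -9.5]
```

Request:
carry_out --increments '[[[0.005,0.025,0],[-0.01,-0.008,0],0.64],[[0.008,0.04,0],[0,0,0],0.64],[[0.008,0.04,0],[0,0,0],0.64],[[0.006,0.028,0],[0,0,0],0.64],[[0.003,0.015,0],[0,0,0],0.64],[[0,0,0],[0,0,0],0.64],[[0,0,0],[0,0,0],0.64]]'

```text
time: 36.45
tool_pos: [651.9, -31.2, 316.5]
tcp_rot: [-178.8, -0.1, 87.2]
ft_force: [0.3, -0.3, -0.0]
finger_gap: 30.6
```

```bash
python3 -c "
from h import *
togo([661.5,-32,275],87)"
```

```text
at [651.9, -31.2, 316.5] [-178.8, -0.1, 87.2] go [-0.0004, 0.0105, 0.0413] [-0.02, -0.001, 0.003] dist 42.6 F [0.3, -0.3, -0.0] gap 30.6 t 36.45 j [-7.2, 15.9, 66.9, -0.0, 98.4, -4.4]
```

Request:
carry_out --increments '[[[0,0.007,0.005],[-0.018,0,0],0.64],[[0,0.003,0.01],[0,0,0],0.64],[[0,0,0.015],[0,0,0],0.64],[[0,0,0.005],[0,0,0],0.64],[[0,0,0],[0,0,0],0.64]]'

```text
time: 36.95
tool_pos: [659.7, -32.4, 277.4]
tcp_rot: [-179.8, -0.1, 87.1]
ft_force: [-0.3, 0.4, 0.0]
finger_gap: 30.6
```

```bash
python3 -c "
from h import *
togo([661.5,-32,240],87)
t=snap('scene'); crop(t,'s14.png',190,70,110,100,6)"
```

```text
at [659.7, -32.4, 277.4] [-179.8, -0.1, 87.1] go [0.0004, 0.0019, 0.0374] [-0.003, -0.001, 0.002] dist 37.4 F [-0.3, 0.4, 0.0] gap 30.6 t 36.95 j [-7.3, 16.3, 70.4, 0.1, 93.4, -4.4]
```

View pics/s14.png

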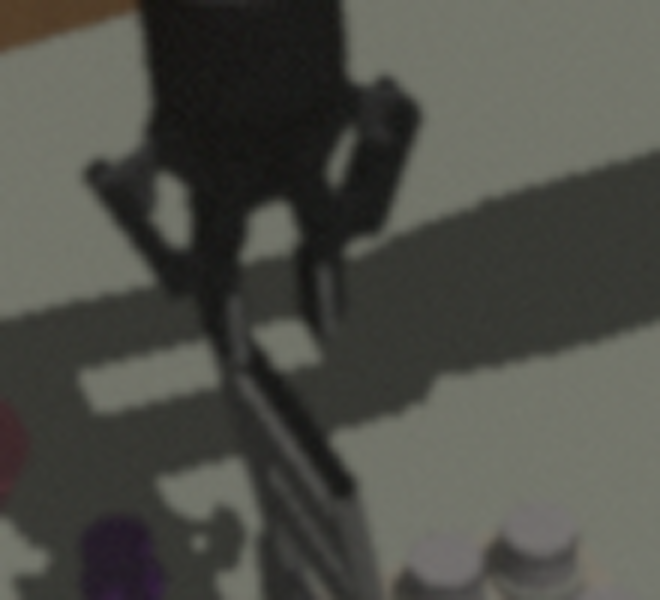

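Request:
carry_out --increments '[[[0,0.004,0.005],[0,0,0],0.6],[[0,0.001,0.012],[0,0,0],0.6],[[0,0,0.012],[0,0,0],0.6],[[0,0,0.007],[0,0,0],0.6],[[0,0,0],[0,0,0],0.6]]'

```text
time: 37.5
tool_pos: [665.3, -32.7, 239.2]
tcp_rot: [-179.9, -0.1, 87.1]
ft_force: [0.0, -0.6, -1.2]
finger_gap: 34.1
```

```bash
python3 -c "
from h import *
togo([663.5,-32,240],87)
t=snap('scene'); crop(t,'s15.png',190,70,110,100,6)"
```

```text
at [665.3, -32.7, 239.2] [-179.9, -0.1, 87.1] go [0.0006, -0.0018, -0.0008] [-0.002, -0.001, 0.002] dist 2.1 F [0.0, -0.6, -1.2] gap 34.1 t 37.5 j [-7.2, 17.6, 72.8, 0.1, 89.7, -4.4]
```

View pics/s15.png

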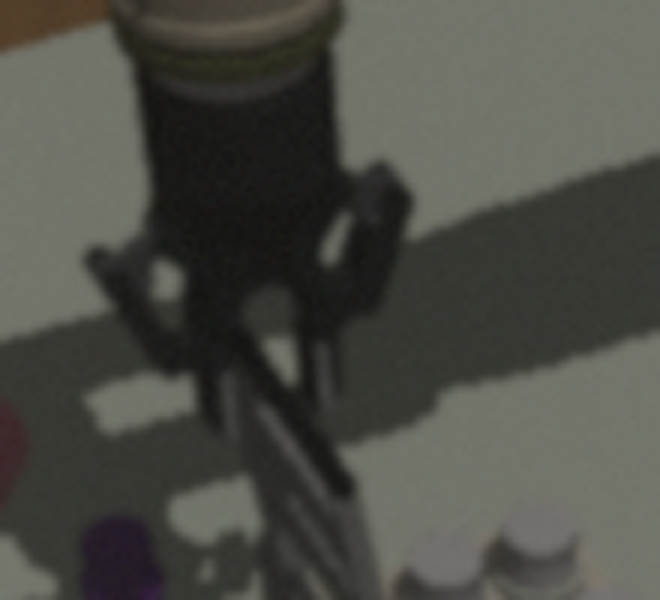

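The bar lies between the fingers. I'll grip it lightly.

Request:
carry_out --increments '[[[0,0,0],[0,0,0],0.8],[[0,0,0],[0,0,0],1.0],[[0,0,0],[0,0,0],1.0]]' --newtons 30

```text
time: 37.85
tool_pos: [665.2, -32.7, 239.9]
tcp_rot: [-179.9, -0.1, 87.1]
ft_force: [0.6, 0.2, -2.4]
finger_gap: 10.9
```

```bash
python3 -c "
from h import *
clampfit()"
```

```text
clamp: r 171.5 th 1.725 at [665.2, -32.7, 239.9] [-179.9, -0.1, 87.1] F [0.6, 0.2, -2.4] gap 10.9 t 37.85
```

Request:
carry_out --increments '[[[0,-0.009,-0.001],[0,0,0],1.0],[[0,-0.011,-0.001],[0,0,0],1.0],[[0,-0.011,0],[0,0,0],1.0],[[0,-0.011,0.001],[0,0,0],1.0],[[0,-0.011,0.002],[0,0,0],1.0],[[0,-0.011,0.002],[0,0,0],1.0],[[0,-0.01,0.003],[0,0,0],1.0]]'

```text
time: 38.55
tool_pos: [598.4, -28.9, 238.0]
tcp_rot: [178.7, -0.1, 87.1]
ft_force: [2.4, 0.5, 4.6]
finger_gap: 10.9
```

```bash
python3 -c "
from h import *
clampfit()"
```

```text
clamp: r 172.4 th 1.333 at [598.4, -28.9, 238.0] [178.7, -0.1, 87.1] F [2.4, 0.5, 4.6] gap 10.9 t 38.55
```

Request:
carry_out --increments '[[[0,-0.01,0.004],[0.01,0,0],1.0],[[0,-0.01,0.005],[0,0,0],1.0],[[0,-0.01,0.005],[0,0,0],1.0],[[0,-0.01,0.006],[0,0,0],1.0],[[0,-0.009,0.006],[0,0,0],1.0],[[0,-0.009,0.007],[0,0,0],1.0],[[0,-0.008,0.007],[0,0,0],1.0]]'

```text
time: 39.25
tool_pos: [543.0, -25.8, 211.3]
tcp_rot: [177.0, -0.0, 87.1]
ft_force: [-1.3, 1.8, 10.7]
finger_gap: 10.8
```

```bash
python3 -c "
from h import *
clampfit()"
```

```text
clamp: r 170.4 th 0.972 at [543.0, -25.8, 211.3] [177.0, -0.0, 87.1] F [-1.3, 1.8, 10.7] gap 10.8 t 39.25
```

Request:
carry_out --increments '[[[0,-0.008,0.007],[0.02,0,0],1.0],[[0,-0.008,0.007],[0.02,0,0],1.0],[[0,-0.008,0.008],[0.01,0,0],1.0],[[0,-0.007,0.008],[0.01,0,0],1.0],[[0,-0.007,0.008],[0.01,0,0],1.0],[[0,-0.006,0.009],[0.01,0,0],1.0]]'

```text
time: 39.85
tool_pos: [502.9, -23.6, 170.1]
tcp_rot: [-179.1, -0.0, 87.2]
ft_force: [-3.0, 0.4, 7.1]
finger_gap: 10.6
```

```bash
python3 -c "
from h import *
clampfit()"
```

```text
clamp: r 168.8 th 0.631 at [502.9, -23.6, 170.1] [-179.1, -0.0, 87.2] F [-3.0, 0.4, 7.1] gap 10.6 t 39.85
```

Request:
carry_out --increments '[[[0,-0.006,0.009],[0,0,0],1.0],[[0,-0.005,0.009],[0,0,0],1.0],[[0,-0.005,0.01],[0,0,0],1.0],[[0,-0.004,0.01],[0,0,0],1.0],[[0,-0.003,0.01],[0,0,0],1.0]]'

```text
time: 40.35
tool_pos: [478.8, -22.3, 120.2]
tcp_rot: [-179.3, -0.0, 87.2]
ft_force: [3.1, 0.7, 3.2]
finger_gap: 10.3
```

```bash
python3 -c "
from h import *
clampfit()"
```

```text
clamp: r 167.9 th 0.3 at [478.8, -22.3, 120.2] [-179.3, -0.0, 87.2] F [3.1, 0.7, 3.2] gap 10.3 t 40.35
```

Request:
carry_out --increments '[[[0,-0.003,0.009],[0,0,0],1.0],[[0,-0.002,0.009],[0,0,0],1.0],[[0,-0.001,0.009],[0,0,0],1.0],[[0,0,0.007],[0,0,0],1.0]]'

```text
time: 40.75
tool_pos: [471.7, -21.9, 82.8]
tcp_rot: [-179.3, -0.0, 87.1]
ft_force: [0.6, 0.3, 4.5]
finger_gap: 10.5
```

```bash
python3 -c "
from h import *
clampfit()"
```

```text
clamp: r 167.9 th 0.073 at [471.7, -21.9, 82.8] [-179.3, -0.0, 87.1] F [0.6, 0.3, 4.5] gap 10.5 t 40.75
```

Request:
carry_out --increments '[[[0,0,0.005],[0,0,0],1.0],[[0,0,0.004],[0,0,0],1.0],[[0,0,0.004],[0,0,0],1.0],[[0,0,0.003],[0,0,0],1.0],[[0,0,0],[0,0,0],1.0]]'

```text
time: 41.25
tool_pos: [471.0, -21.9, 70.0]
tcp_rot: [-179.1, -0.0, 87.2]
ft_force: [3.6, 0.2, -3.9]
finger_gap: 10.7
```

```bash
python3 -c "
from h import *
clampfit()"
```

```text
clamp: r 168.2 th -0.003 at [471.0, -21.9, 70.0] [-179.1, -0.0, 87.2] F [3.6, 0.2, -3.9] gap 10.7 t 41.25
```

Request:
carry_out --increments '[[[0,0,0.003],[0,0,0],1.0],[[0,0,0.003],[0,0,0],1.0],[[0,0,0.003],[0,0,0],1.0]]'

```text
time: 41.55
tool_pos: [471.1, -21.9, 69.1]
tcp_rot: [-179.0, 0.0, 87.2]
ft_force: [-17.6, 3.8, 39.1]
finger_gap: 10.8
```

```bash
python3 -c "
from h import *
clampfit()
t=snap('scene'); crop(t,'s16.png',220,110,110,110,6)"
```

```text
clamp: r 168.1 th -0.008 at [471.1, -21.9, 69.1] [-179.0, 0.0, 87.2] F [-17.6, 3.8, 39.1] gap 10.8 t 41.55
```

View pics/s16.png

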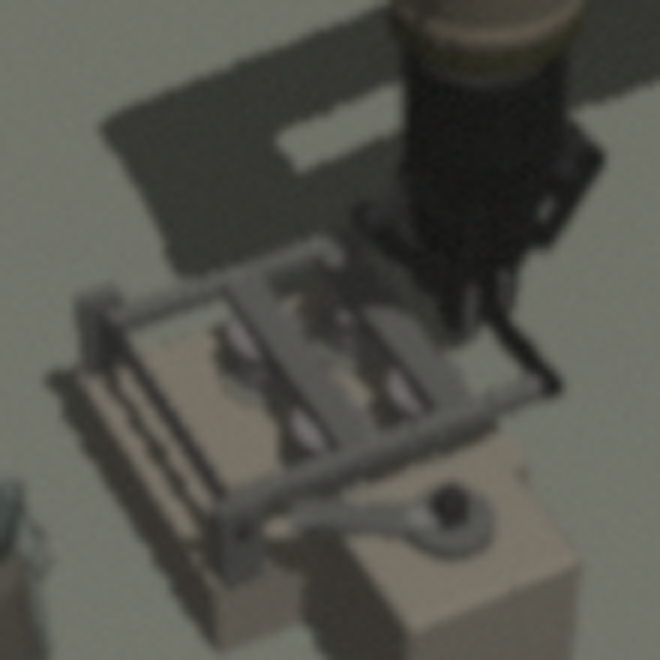

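The force rose to 39 N at a hard stop and the picture shows the clamp level. I'll ease off, release and rise.

Request:
carry_out --increments '[[[0,0,0],[0,0,0],1.0],[[0,0,0],[0,0,0],0.75],[[0,0,0],[0,0,0],0.7],[[0,0,0],[0,0,0],0.7],[[0,-0.001,-0.01],[0,0,0],0.7],[[0,0,-0.02],[0,0,0],0.7],[[0,0,-0.03],[0,0,0],0.7],[[0,0,-0.04],[0,0,0],0.7],[[0.03,-0.01,-0.03],[0,0,0],0.6],[[0.04,-0.02,0],[0,0,0],0.5],[[0.04,-0.01,0],[0,0,0],0.5],[[0.04,-0.01,0],[0,0,0],0.5]]'

```text
time: 42.8
tool_pos: [425.0, 130.8, 205.8]
tcp_rot: [-178.3, -0.0, 86.7]
ft_force: [1.5, -0.2, -0.0]
finger_gap: 42.5
```

```bash
python3 -c "
from h import *
clampfit()
t=snap('scene'); crop(t,'s17.png',220,110,110,110,6)
t=snap('top'); crop(t,'t17.png',200,180,150,100,5)"
```

```text
clamp: r 260.4 th 0.546 at [425.0, 130.8, 205.8] [-178.3, -0.0, 86.7] F [1.5, -0.2, -0.0] gap 42.5 t 42.8
```

View pics/s17.png

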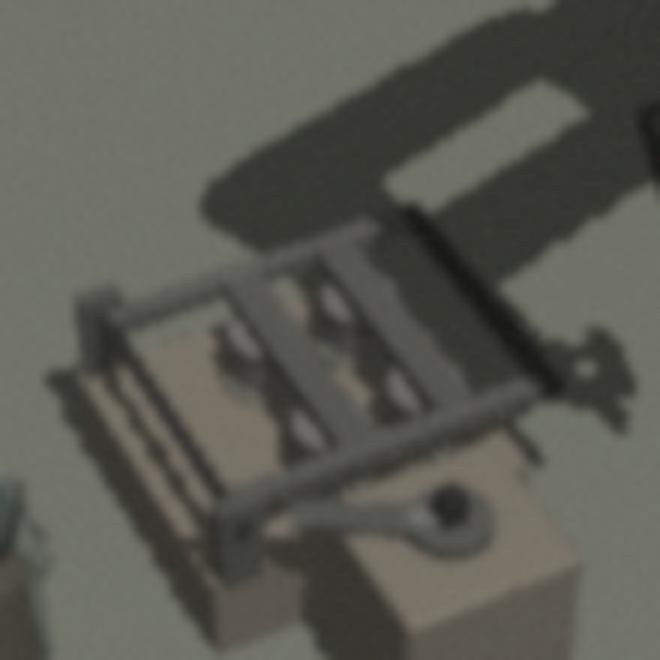

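View pics/t17.png

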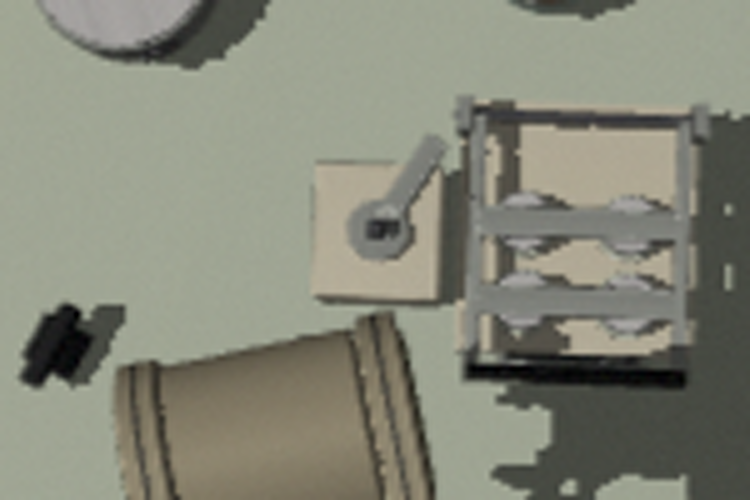

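The clamp stays closed. The knob has been shifted: it now sits near top-view (212,249), where it was at (216,257). I'll measure it afresh.

Run:
```python
from h import *
t=snap("top"); s=snap("scene")
def strc(c,n,x0,y0,w,h,k):
    im=c["im"][y0:y0+h,x0:x0+w].astype(float); im=np.clip(im*4,0,255).astype(np.uint8)
    cv2.imwrite("pics/"+n,cv2.resize(im,None,fx=k,fy=k,interpolation=cv2.INTER_NEAREST))
strc(t,"k_t.png",190,230,50,40,15)
# scene location
print(proj(s,onz(t,[(212,249)],40)))
u=proj(s,onz(t,[(212,249)],40))[0].astype(int); strc(s,"k_s.png",u[0]-25,u[1]-20,50,40,15); print(u)
```

```text
[[362.6952399  255.23700715]]
[362 255]
```

View pics/k_t.png

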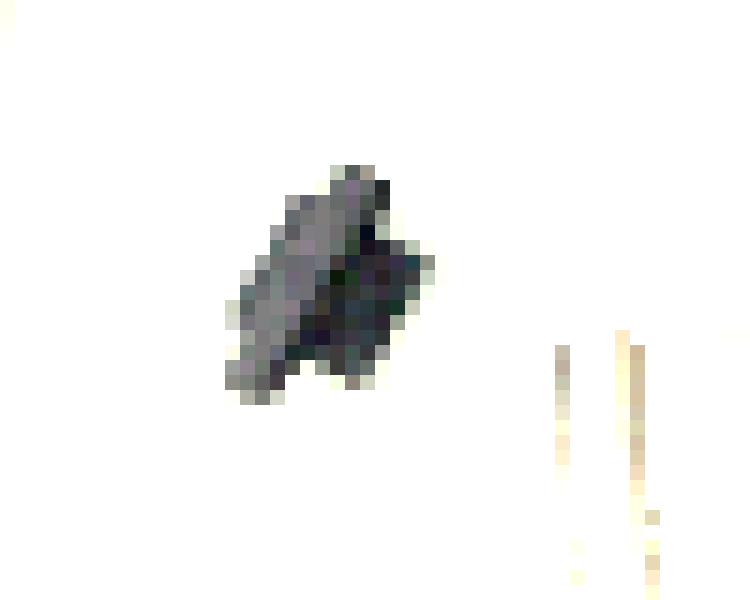

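View pics/k_s.png

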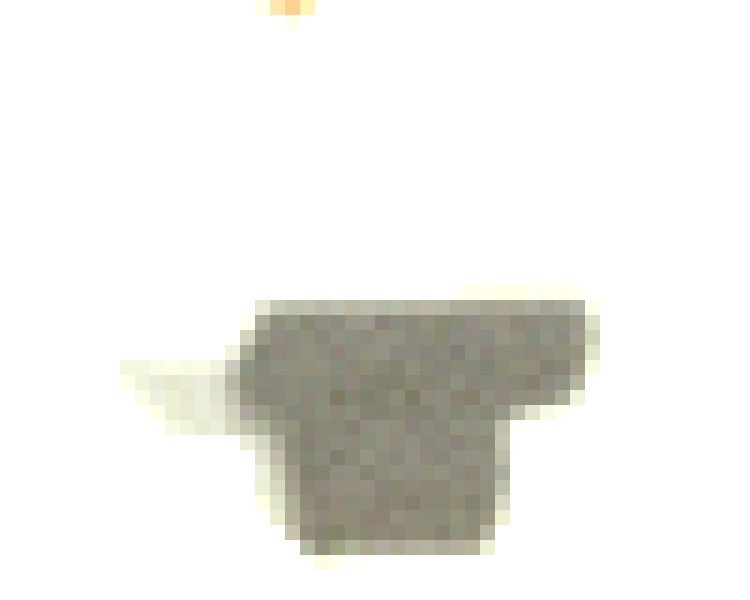

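Run:
```python
from h import *
t=snap("top"); s=snap("scene")
def up(c,n,x0,y0,w,h,k,gain):
    im=c["im"][y0:y0+h,x0:x0+w].max(2).astype(np.float32); im=cv2.resize(im,None,fx=k,fy=k,interpolation=cv2.INTER_CUBIC)
    o=cv2.cvtColor(np.clip(im*gain,0,255).astype(np.uint8),cv2.COLOR_GRAY2BGR)
    th=90 if c is t else 65
    cs,_=cv2.findContours((im<th).astype(np.uint8),cv2.RETR_EXTERNAL,cv2.CHAIN_APPROX_NONE); q=max(cs,key=cv2.contourArea)
    cv2.drawContours(o,[q],-1,(0,0,255),1); cv2.imwrite("pics/"+n,o)
    a=cv2.approxPolyDP(q,5,True).reshape(-1,2); return [((p+.5)/k-.5+[x0,y0]).round(2).tolist() for p in a], a.tolist()
A,Al=up(t,"k_t2.png",198,235,28,26,24,6); print(Al); print(A)
B,Bl=up(s,"k_s2.png",345,238,44,36,16,3); print(Bl); print(B)
```

```text
[[641, 156], [631, 149], [524, 154], [496, 183], [493, 213], [475, 223], [449, 221], [439, 206], [435, 173], [400, 147], [376, 139], [347, 143], [306, 185], [261, 195], [164, 374], [181, 422], [150, 483], [157, 507], [211, 536], [235, 537], [253, 526], [286, 480], [305, 473], [397, 527], [423, 516], [467, 517], [477, 481], [519, 441], [524, 410], [566, 370], [569, 320], [592, 295], [595, 267], [640, 223]]
[[224.23, 241.02], [223.81, 240.73], [219.35, 240.94], [218.19, 242.15], [218.06, 243.4], [217.31, 243.81], [216.23, 243.73], [215.81, 243.1], [215.65, 241.73], [214.19, 240.65], [213.19, 240.31], [211.98, 240.48], [210.27, 242.23], [208.4, 242.65], [204.35, 250.1], [205.06, 252.1], [203.77, 254.65], [204.06, 255.65], [206.31, 256.85], [207.31, 256.9], [208.06, 256.44], [209.44, 254.52], [210.23, 254.23], [214.06, 256.48], [215.15, 256.02], [216.98, 256.06], [217.4, 254.56], [219.15, 252.9], [219.35, 251.6], [221.1, 249.94], [221.23, 247.85], [222.19, 246.81], [222.31, 245.65], [224.19, 243.81]]
[[511, 306], [499, 270], [486, 264], [171, 271], [141, 284], [133, 307], [111, 333], [66, 344], [0, 341], [0, 358], [10, 360], [62, 414], [134, 426], [149, 485], [202, 549], [387, 545], [404, 519], [420, 466], [420, 407], [438, 394], [484, 383], [502, 354]]
[[376.47, 256.66], [375.72, 254.41], [374.91, 254.03], [355.22, 254.47], [353.34, 255.28], [352.84, 256.72], [351.47, 258.34], [348.66, 259.03], [344.53, 258.84], [344.53, 259.91], [345.16, 260.03], [348.41, 263.41], [352.91, 264.16], [353.84, 267.84], [357.16, 271.84], [368.72, 271.59], [369.78, 269.97], [370.78, 266.66], [370.78, 262.97], [371.91, 262.16], [374.78, 261.47], [375.91, 259.66]]
```

View pics/k_t2.png

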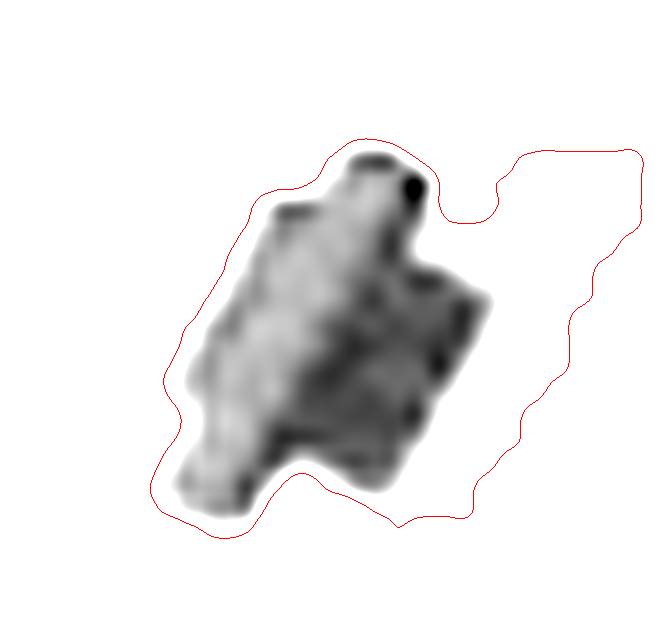

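View pics/k_s2.png

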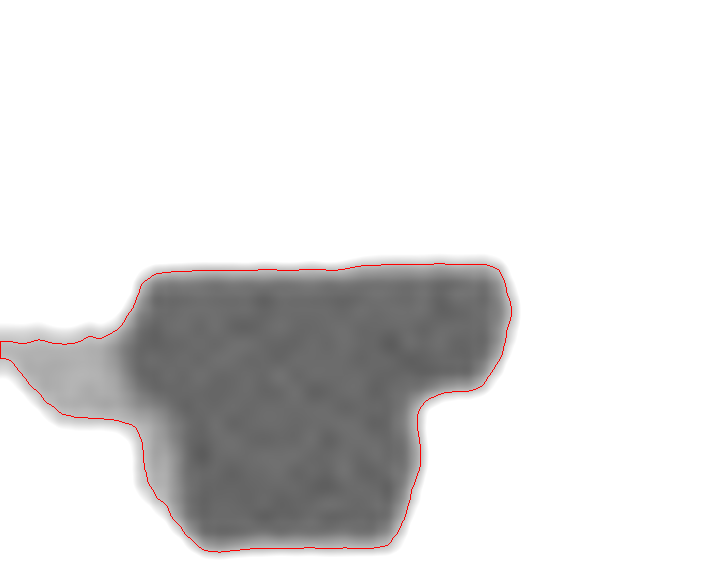

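Run:
```python
from h import *
t=snap("top"); s=snap("scene")
w=onz(s,[(355.2,254.47),(374.9,254.03)],52); d=w[0]-w[1]; print("scene top edge",w.round(1).tolist(),np.linalg.norm(d),np.degrees(np.arctan2(d[1],d[0])))
c=lambda x,y:(198+(x+.5)/24-.5,235+(y+.5)/24-.5)
w=onz(t,[c(383,150),c(183,515)],52); d=w[0]-w[1]; print("top bar",w.round(1).tolist(),np.linalg.norm(d),np.degrees(np.arctan2(d[1],d[0])),w.mean(0).round(1))
w=onz(t,[c(268,200),c(180,380)],27); d=w[0]-w[1]; print("hub left edge",w.round(1).tolist(),np.linalg.norm(d),np.degrees(np.arctan2(d[1],d[0])))
w=onz(t,[c(490,300),c(385,495)],13); d=w[0]-w[1]; print("hub right edge",w.round(1).tolist(),np.linalg.norm(d),np.degrees(np.arctan2(d[1],d[0])))
# handle check
def blackline(c,box,th=48):
    x0,y0,x1,y1=box; g=c["im"].max(2)[y0:y1,x0:x1]
    m=(g<th).astype(np.uint8)
    n,l,st,ce=cv2.connectedComponentsWithStats(m); i=1+np.argmax(st[1:,4])
    ys,xs=np.nonzero(l==i); P=np.c_[xs+x0,ys+y0].astype(np.float32)
    vx,vy,cx,cy=cv2.fitLine(P,cv2.DIST_L2,0,.01,.01).ravel()
    k=(P-[cx,cy])@[vx,vy]
    return (np.array([cx,cy])+np.outer([k.min()-.5,k.max()+.5],[vx,vy])),st[i]
b,st=blackline(s,(283,140,317,180),38); print(b,st)
for z in (87.5,97):
  print(z,proj(s,[mill([80-170,73,z]),mill([80-170,-73,z])]).round(1).tolist())
togo([500,310,150],60)
```

```text
scene top edge [[517.6, 316.5, 52.0], [474.0, 341.3, 52.0]] 50.1160870325522 -29.58101006542019
top bar [[523.3, 315.6, 52.0], [472.8, 344.0, 52.0]] 57.99802107873102 -29.316183998059852 [498.1 329.8  52. ]
hub left edge [[517.8, 336.4, 27.0], [492.4, 349.0, 27.0]] 28.373539167320676 -26.583152069884736
hub right edge [[503.3, 307.0, 13.0], [475.7, 322.3, 13.0]] 31.590194762884316 -28.95282865664623
[[287.52896 144.74228]
 [312.33752 174.36952]] [  5   5  25  30 122]
87.5 [[311.9, 174.5], [287.5, 144.9]]
97 [[312.1, 172.1], [287.5, 142.5]]
at [425.3, 128.5, 204.2] [-178.1, 0.0, 86.7] go [0.1855, 0.0657, 0.0519] [-0.032, 0.008, 0.465] dist 203.6 F [0.2, -0.9, -0.5] gap 42.4 t 43.2 j [9.9, -14.7, 109.4, 0.4, 87.2, 13.2]
```

The handle sits exactly on the closed-clamp projection (z 87.5). The knob is at (498,329.5) with its bar at −29.3°, and the bar length, hub edges and second view all agree. I'll take it with yaw 150.7.

Request:
carry_out --increments '[[[0,0,0],[-0.02,0.005,-0.14],0.5],[[0,0,0],[-0.01,0,-0.14],0.5],[[0,0,0],[0,0,-0.14],0.5],[[0,0,0],[0,0,-0.14],0.5],[[0,0,0],[0,0,-0.14],0.5],[[0,0,0],[0,0,-0.14],0.5],[[0,0,0],[0,0,-0.14],0.5],[[0,0,0],[0,0,-0.13],0.5],[[0,0,0],[0,0,0],0.5]]'

```text
time: 44.1
tool_pos: [427.1, 117.7, 202.6]
tcp_rot: [179.9, -0.5, 151.7]
ft_force: [0.2, -0.4, -1.1]
finger_gap: 42.9
```

```bash
python3 -c "
from h import *
togo([498,329.5,120],150.7)"
```

```text
at [427.1, 117.7, 202.6] [179.9, -0.5, 151.7] go [0.0374, 0.2199, 0.0835] [0.002, -0.008, 0.017] dist 238.2 F [0.2, -0.4, -1.1] gap 42.9 t 44.1 j [8.4, -16.6, 111.0, 0.4, 85.8, -53.3]
```

Request:
carry_out --increments '[[[0.004,0.025,0],[0,-0.007,0.015],0.5],[[0.007,0.04,0],[0,0,0],0.5],[[0.007,0.042,0],[0,0,0],0.5],[[0.007,0.042,0.01],[0,0,0],0.5],[[0.006,0.035,0.02],[0,0,0],0.5],[[0.003,0.018,0.02],[0,0,0],0.5],[[0,0,0.01],[0,0,0],0.5],[[0,0,0],[0,0,0],0.5]]'

```text
time: 44.9
tool_pos: [505.3, 309.9, 140.6]
tcp_rot: [179.9, 0.1, 148.0]
ft_force: [-0.2, -0.6, -0.2]
finger_gap: 42.7
```

```bash
python3 -c "
from h import *
togo([498,329.5,70],150.7)"
```

```text
at [505.3, 309.9, 140.6] [179.9, 0.1, 148.0] go [0.0167, 0.0126, 0.0706] [0.002, 0.001, -0.046] dist 73.7 F [-0.2, -0.6, -0.2] gap 42.7 t 44.9 j [26.6, 9.6, 92.5, -0.0, 77.7, -31.5]
```

Request:
carry_out --increments '[[[0.01,0.008,0.005],[0,0,-0.04],0.5],[[0.006,0.004,0.015],[0,0,-0.005],0.5],[[0,0,0.018],[0,0,0],0.5],[[0,0,0.015],[0,0,0],0.5],[[0,0,0],[0,0,0],0.5]]'

```text
time: 45.4
tool_pos: [498.2, 327.8, 87.0]
tcp_rot: [179.7, 0.2, 150.5]
ft_force: [-0.2, 1.0, 0.2]
finger_gap: 42.5
```

```bash
python3 -c "
from h import *
togo([498,329.5,31],150.7)
t=snap('scene'); crop(t,'s18.png',320,190,90,90,7)"
```

```text
at [498.2, 327.8, 87.0] [179.7, 0.2, 150.5] go [0.0012, 0.0011, 0.056] [0.005, 0.003, -0.004] dist 56.1 F [-0.2, 1.0, 0.2] gap 42.5 t 45.4 j [28.4, 13.0, 94.6, -0.0, 72.1, -32.0]
```

View pics/s18.png

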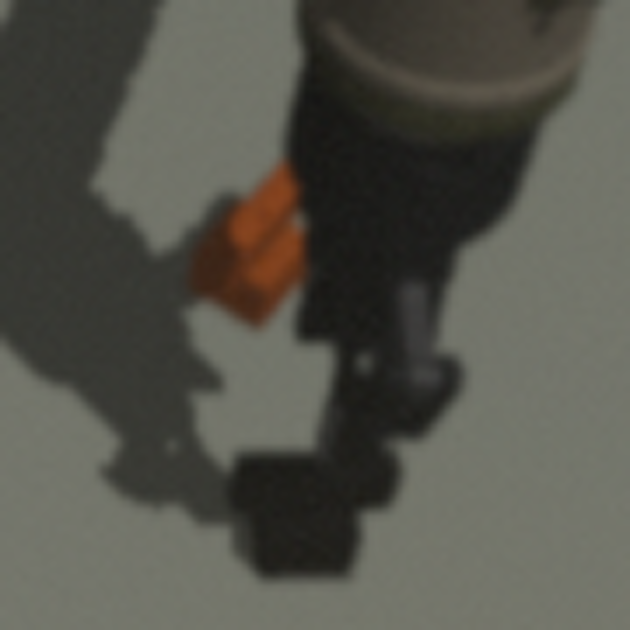

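Request:
carry_out --increments '[[[0.001,0.001,0.01],[0.004,0,0],0.5],[[0,0,0.014],[0,0,0],0.5],[[0,0,0.012],[0,0,0],0.5],[[0,0,0.005],[0,0,0],0.5],[[0,0,0],[0,0,0],0.5]]'

```text
time: 45.95
tool_pos: [499.9, 329.9, 45.6]
tcp_rot: [179.8, 0.3, 150.4]
ft_force: [-0.3, -0.2, -0.4]
finger_gap: 43.0
```

```bash
python3 -c "
from h import *
togo([498,329.5,32],150.7)"
```

```text
at [499.9, 329.9, 45.6] [179.8, 0.3, 150.4] go [0.0015, -0.0013, 0.0136] [0.004, 0.006, -0.005] dist 13.7 F [-0.3, -0.2, -0.4] gap 43.0 t 45.95 j [28.6, 16.2, 95.5, -0.2, 67.9, -31.7]
```

Request:
carry_out --increments '[[[0.001,-0.001,0.006],[0.003,0.004,-0.004],0.5],[[0,0,0.006],[0,0,0],0.5],[[0,0,0],[0,0,0],0.5],[[0,0,0],[0,0,0],0.7],[[0,0,0],[0,0,0],1.0],[[0,0,0],[0,0,0],1.0],[[0,0,0],[0,0,0],1.0]]' --newtons 60

```text
time: 46.65
tool_pos: [499.2, 329.9, 33.5]
tcp_rot: [179.9, 0.1, 150.7]
ft_force: [-0.3, 0.4, -0.5]
finger_gap: 12.9
```

```bash
python3 -c "
from h import *
togo([498,329.5,32],150.7)
t=snap('scene'); crop(t,'s19.png',320,190,90,90,7)"
```

```text
at [499.2, 329.9, 33.5] [179.9, 0.1, 150.7] go [0.0008, -0.0009, 0.0015] [0.002, 0.002, -0.001] dist 2.0 F [-0.3, 0.4, -0.5] gap 12.9 t 46.65 j [28.6, 17.2, 95.7, -0.0, 66.9, -32.1]
```

View pics/s19.png

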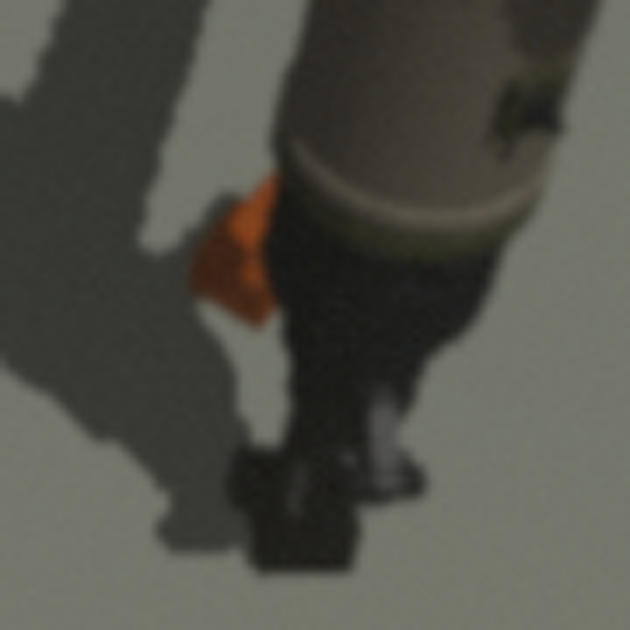

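Request:
carry_out --increments '[[[0,0,-0.01],[0,0,0],1.0],[[0,0,-0.03],[0,0,0],1.0],[[0,0,-0.04],[0,0,0],1.0],[[0,0,-0.04],[0,0,0],1.0],[[0,0,-0.03],[0,0,0.14],1.0],[[0,0,0],[0,0,0.145],1.0],[[0,0,0],[0,0,0.145],1.0],[[0,0,0],[0,0,0.145],1.0],[[0,0,0],[0,0,0.145],1.0],[[0,0,0],[0,0,0.145],1.0],[[0,0,0],[0,0,0.145],1.0],[[0,0,0],[0,0,0.1],1.0]]'

```text
time: 47.9
tool_pos: [499.1, 330.1, 201.0]
tcp_rot: [179.5, -0.3, 84.9]
ft_force: [-0.0, 0.1, -0.5]
finger_gap: 12.4
```

```bash
python3 -c "
from h import *
print('seat',wb(mill([0,132.5,102])))
togo(mill([0,132.5,200]),82.5)
t=snap('scene'); crop(t,'s20.png',290,130,120,110,6)
s=snap('top'); crop(s,'t20.png',180,200,120,100,6)
tc=r.sense()['tool_pos']; print((proj(t,tc)-[290,130])*6)
"
```

```text
seat [566.4, 106.4, 102.0]
at [499.1, 330.1, 201.0] [179.5, -0.3, 84.9] go [-0.2168, 0.0868, 0.0007] [0.009, -0.005, 0.042] dist 233.5 F [-0.0, 0.1, -0.5] gap 12.4 t 47.9 j [28.6, 7.5, 88.4, -0.0, 83.5, 33.7]
[[510.09121333 528.19124772]]
```

View pics/s20.png

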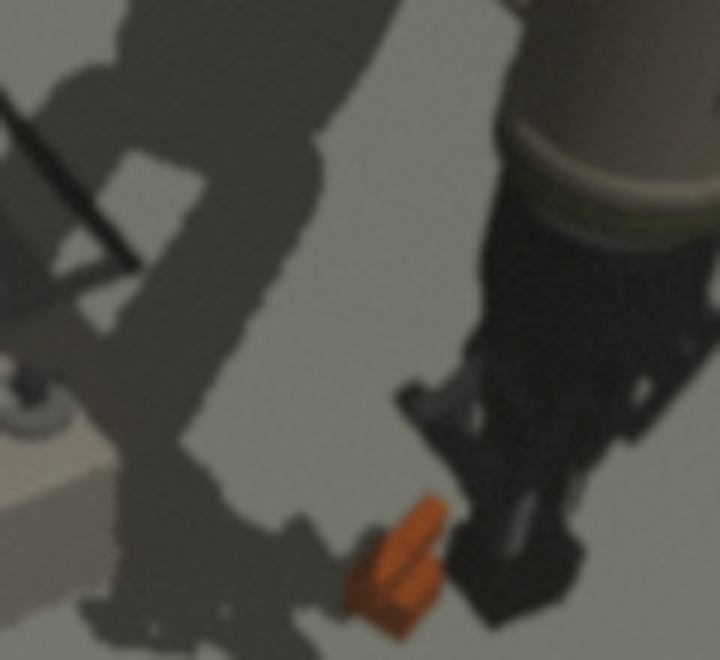

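View pics/t20.png

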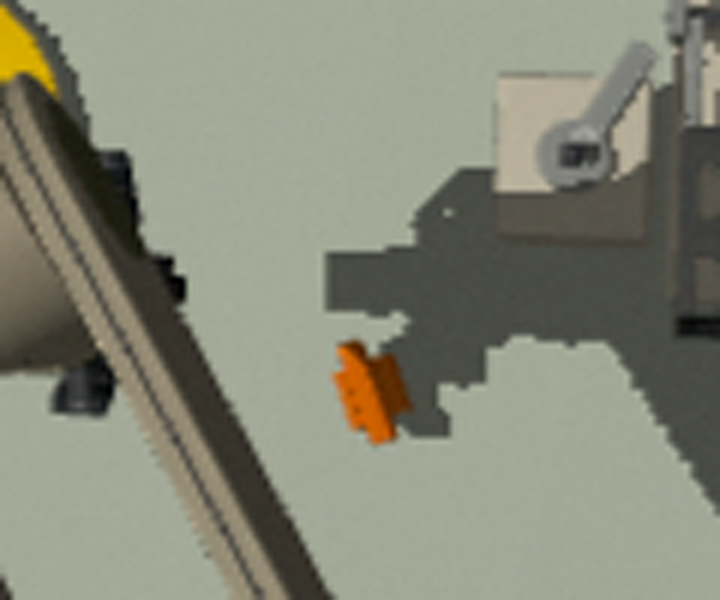

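Run:
```python
from h import *
t=snap("top"); s=snap("scene")
for nm,c in (("t",t),("s",s)):
    K=8; u=proj(c,mill([0,132.5,102]))[0]; x0,y0=(u-14).astype(int)
    roi=cv2.resize(c["im"][y0:y0+29,x0:x0+29],None,fx=K,fy=K,interpolation=cv2.INTER_CUBIC).astype(np.float32)
    d=cv2.GaussianBlur(roi[...,2]-roi[...,0],(5,5),0); d8=cv2.normalize(np.clip(d,-5,40),None,0,255,cv2.NORM_MINMAX).astype(np.uint8)
    th,m=cv2.threshold(d8,0,255,cv2.THRESH_BINARY_INV+cv2.THRESH_OTSU)
    m=cv2.morphologyEx(m,cv2.MORPH_CLOSE,np.ones((15,15))); m2=cv2.morphologyEx(m,cv2.MORPH_OPEN,cv2.getStructuringElement(cv2.MORPH_ELLIPSE,(61,61)) if nm=="t" else cv2.getStructuringElement(cv2.MORPH_ELLIPSE,(61,41)))
    n,l,st,ce=cv2.connectedComponentsWithStats(m2); i=l[int((u[1]-y0)*K),int((u[0]-x0)*K)]
    cs,_=cv2.findContours((l==i).astype(np.uint8),cv2.RETR_EXTERNAL,cv2.CHAIN_APPROX_NONE); q=max(cs,key=cv2.contourArea); e=cv2.fitEllipse(q)
    cv2.ellipse(roi,e,(0,0,255),1); cv2.imwrite(f"pics/disc_{nm}.png",np.hstack([roi,cv2.cvtColor(m,cv2.COLOR_GRAY2BGR).astype(np.float32)]))
    uv=(np.array(e[0])+.5)/K-.5+[x0,y0]; print(nm,np.round(np.array(e[1])/K,2),uv.round(2),"pred",u.round(2),"world",wb(onz(c,[uv],102)[0]), "pred w",wb(mill([0,132.5,102])))
```

```text
t [21.64 29.13] [274.99 231.52] pred [274.61 225.6 ] world [546.9, 105.5, 102.0] pred w [566.4, 106.4, 102.0]
s [24.15 31.82] [295.1  190.53] pred [294.79 195.53] world [555.8, 91.4, 102.0] pred w [566.4, 106.4, 102.0][ WARN:0@1.866] global loadsave.cpp:1063 imwrite_ Unsupported depth image for selected encoder is fallbacked to CV_8U.
```

View pics/disc_t.png

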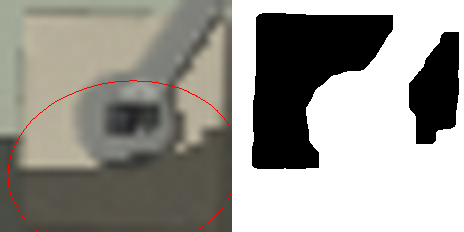

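View pics/disc_s.png

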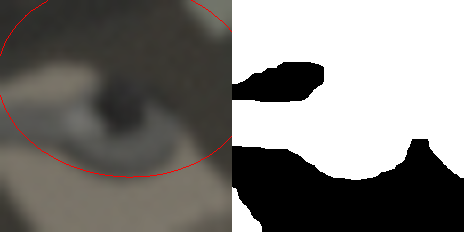

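Run:
```python
from h import *
t=snap("top"); s=snap("scene")
im0=cv2.imread("pics/top0.png"); is0=cv2.imread("pics/scene0.png")
K=16
out=[]
for c,im,n in ((t,im0,"t"),(s,is0,"s")):
    u=proj(c,mill([0,132.5,102]))[0]; x0,y0=(u-10).astype(int)
    roi=cv2.resize(im[y0:y0+21,x0:x0+21],None,fx=K,fy=K,interpolation=cv2.INTER_CUBIC)
    a=np.linspace(0,2*np.pi,80)
    for P,col in (([mill([20*np.cos(v),132.5+20*np.sin(v),102]) for v in a],(0,0,255)),([mill([x,132.5+y,122]) for x,y in ((3.5,3.5),(-3.5,3.5),(-3.5,-3.5),(3.5,-3.5))],(0,255,0)),([mill([x,132.5+y,102]) for x,y in ((6,6),(-6,6),(-6,-6),(6,-6))],(255,0,0))):
        q=((proj(c,P)-[x0,y0]+.5)*K-.5).round().astype(int); cv2.polylines(roi,[q],True,col,1)
    out.append(cv2.convertScaleAbs(roi,alpha=1.3 if n=="t" else 1.8)); print(n,x0,y0,u)
cv2.imwrite("pics/disc0.png",np.hstack(out))
```

```text
t 264 215 [274.61149468 225.59500474]
s 284 185 [294.78818128 195.53065782]
```

View pics/disc0.png

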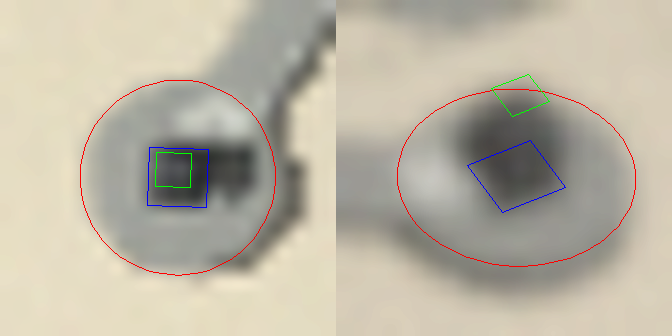

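Request:
carry_out --increments '[[[-0.02,0.008,0],[0.008,-0.004,0.04],1.0],[[-0.035,0.014,0],[0,0,0],1.0],[[-0.04,0.016,0],[0,0,0],1.0],[[-0.04,0.016,0],[0,0,0],1.0],[[-0.035,0.014,0],[0,0,0],1.0],[[-0.02,0.008,0],[0,0,0],1.0],[[-0.01,0.004,0],[0,0,0],1.0],[[0,0,0],[0,0,0],1.0]]'

```text
time: 49.0
tool_pos: [557.5, 116.2, 200.0]
tcp_rot: [180.0, -0.1, 84.1]
ft_force: [-0.6, 0.6, -0.7]
finger_gap: 12.5
```

```bash
python3 -c "
from h import *
togo([566.3,105.5,170],82.5)"
```

```text
at [557.5, 116.2, 200.0] [180.0, -0.1, 84.1] go [-0.0098, 0.0099, 0.03] [0.0, -0.001, 0.027] dist 33.1 F [-0.6, 0.6, -0.7] gap 12.5 t 49.0 j [6.6, 3.7, 92.6, 0.1, 83.7, 12.5]
```

Request:
carry_out --increments '[[[-0.007,0.007,0],[0,0,0.027],1.0],[[-0.003,0.002,0.005],[0,0,0],1.0],[[0,0,0.01],[0,0,0],1.0],[[0,0,0.01],[0,0,0],1.0],[[0,0,0],[0,0,0],1.0],[[0,0,0],[0,0,0],1.0]]'

```text
time: 49.6
tool_pos: [564.5, 109.1, 171.4]
tcp_rot: [-179.9, -0.1, 82.7]
ft_force: [-0.3, 0.3, -0.7]
finger_gap: 12.5
```

```bash
python3 -c "
from h import *
togo([566.3,105.5,136],82.5)
t=snap('scene'); crop(t,'s21.png',250,130,100,90,7)"
```

```text
at [564.5, 109.1, 171.4] [-179.9, -0.1, 82.7] go [-0.0035, 0.0024, 0.0354] [-0.002, -0.002, 0.004] dist 35.7 F [-0.3, 0.3, -0.7] gap 12.5 t 49.6 j [5.7, 5.7, 93.5, 0.2, 80.9, 13.0]
```

View pics/s21.png

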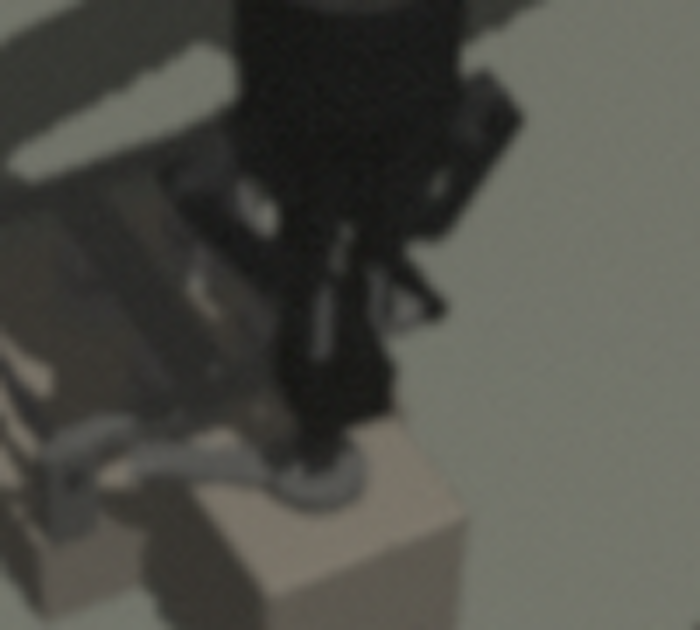

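Request:
carry_out --increments '[[[-0.003,0.002,0.003],[0,0,0],1.0],[[-0.001,0.001,0.004],[0,0,0],1.0],[[0,0,0.004],[0,0,0],1.0],[[0,0,0],[0,0,0],1.0]]'

```text
time: 50.05
tool_pos: [567.3, 104.7, 160.1]
tcp_rot: [-179.9, -0.1, 82.8]
ft_force: [0.6, -0.0, -0.0]
finger_gap: 12.3
```

```bash
python3 -c "
from h import *
togo([566.3,105.5,136],82.5)
t=snap('scene'); crop(t,'s22.png',265,160,60,60,12)"
```

```text
at [567.3, 104.7, 160.1] [-179.9, -0.1, 82.8] go [0.0006, -0.0011, 0.0241] [-0.002, -0.002, 0.004] dist 24.1 F [0.6, -0.0, -0.0] gap 12.3 t 50.05 j [5.3, 6.5, 93.9, 0.2, 79.7, 12.5]
```

View pics/s22.png

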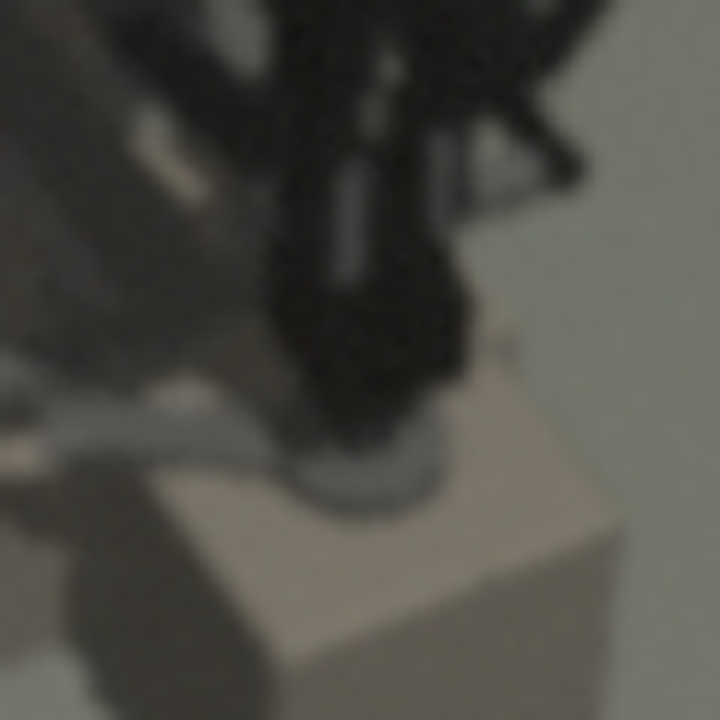

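Request:
carry_out --increments '[[[0.0005,-0.001,0.003],[0,0,0],1.0],[[0,0,0.003],[0,0,0],1.0],[[0,0,0.003],[0,0,0],1.0],[[0,0,0],[0,0,0],1.0]]'

```text
time: 50.5
tool_pos: [566.6, 105.4, 151.0]
tcp_rot: [-180.0, -0.2, 82.8]
ft_force: [-1.0, -0.8, -1.0]
finger_gap: 12.4
```

```bash
python3 -c "
from h import *
togo([566.3,105.5,136],82.5)"
```

```text
at [566.6, 105.4, 151.0] [-180.0, -0.2, 82.8] go [-0.0, -0.0003, 0.015] [-0.001, -0.003, 0.004] dist 15.0 F [-1.0, -0.8, -1.0] gap 12.4 t 50.5 j [5.3, 6.7, 94.5, 0.2, 78.7, 12.6]
```

Shaft contact would start near TCP 155. At 151 there is no force, so the bore is over the cone. I'll keep lowering.

Request:
carry_out --increments '[[[0,0,0.003],[0,0,0],1.0],[[0,0,0.003],[0,0,0],1.0],[[0,0,0.003],[0,0,0],1.0],[[0,0,0],[0,0,0],1.0]]'

```text
time: 50.9
tool_pos: [566.9, 105.5, 141.3]
tcp_rot: [-180.0, -0.2, 82.8]
ft_force: [0.2, -0.1, -1.3]
finger_gap: 12.5
```

```bash
python3 -c "
from h import *
togo([566.3,105.5,136],82.5)"
```

```text
at [566.9, 105.5, 141.3] [-180.0, -0.2, 82.8] go [-0.0001, -0.0005, 0.0053] [-0.0, -0.003, 0.004] dist 5.4 F [0.2, -0.1, -1.3] gap 12.5 t 50.9 j [5.3, 7.2, 95.1, 0.2, 77.7, 12.6]
```

Request:
carry_out --increments '[[[0,0,0.002],[0,0,0],1.0],[[0,0,0.002],[0,0,0],1.0],[[0,0,0.002],[0,0,0],1.0],[[0,0,0],[0,0,0],1.0]]'

```text
time: 51.3
tool_pos: [567.0, 105.5, 135.1]
tcp_rot: [180.0, -0.2, 82.8]
ft_force: [0.3, -0.4, -1.7]
finger_gap: 12.6
```

```bash
python3 -c "
from h import *
togo([566.3,105.5,136],82.5)"
```

```text
at [567.0, 105.5, 135.1] [180.0, -0.2, 82.8] go [-0.0001, -0.0007, -0.0009] [0.0, -0.003, 0.004] dist 1.2 F [0.3, -0.4, -1.7] gap 12.6 t 51.3 j [5.3, 7.6, 95.4, 0.2, 77.0, 12.6]
```

Request:
carry_out --increments '[[[0,0,0.002],[0,0,0],1.0],[[0,0,0.001],[0,0,0],1.0]]'

```text
time: 51.5
tool_pos: [567.7, 105.7, 134.9]
tcp_rot: [179.9, -0.2, 82.8]
ft_force: [-3.8, -1.4, 4.3]
finger_gap: 12.3
```

```bash
python3 -c "
from h import *
togo([566.3,105.5,136],82.5)"
```

```text
at [567.7, 105.7, 134.9] [179.9, -0.2, 82.8] go [-0.0003, -0.0013, -0.0011] [0.002, -0.003, 0.005] dist 1.8 F [-3.8, -1.4, 4.3] gap 12.3 t 51.5 j [5.4, 7.6, 95.4, 0.2, 76.9, 12.6]
```

Request:
carry_out --increments '[[[0,0,0],[0,0,0],1.0],[[0,0,0],[0,0,0.1],1.0],[[0,0,0],[0,0,0.1],1.0],[[0,0,0],[0,0,0.1],1.0],[[0,0,0],[0,0,0.1],1.0],[[0,0,0],[0,0,0.1],1.0],[[0,0,0],[0,0,0.1],1.0]]'

```text
time: 52.2
tool_pos: [568.4, 106.3, 135.2]
tcp_rot: [180.0, -0.3, 47.2]
ft_force: [-0.5, -0.2, 0.3]
finger_gap: 12.7
```

```bash
python3 -c "
from h import *
togo([566.3,105.5,135],20)
print(r.sense()['wrist_torque'])
t=snap('top'); crop(t,'t23.png',250,190,90,70,8)"
```

```text
at [568.4, 106.3, 135.2] [180.0, -0.3, 47.2] go [-0.002, -0.001, 0.0002] [-0.001, -0.006, 0.474] dist 2.2 F [-0.5, -0.2, 0.3] gap 12.7 t 52.2 j [5.4, 7.6, 95.4, 0.2, 76.8, 48.2]
[-0.06614318  0.19783359  0.04242772]
```

View pics/t23.png

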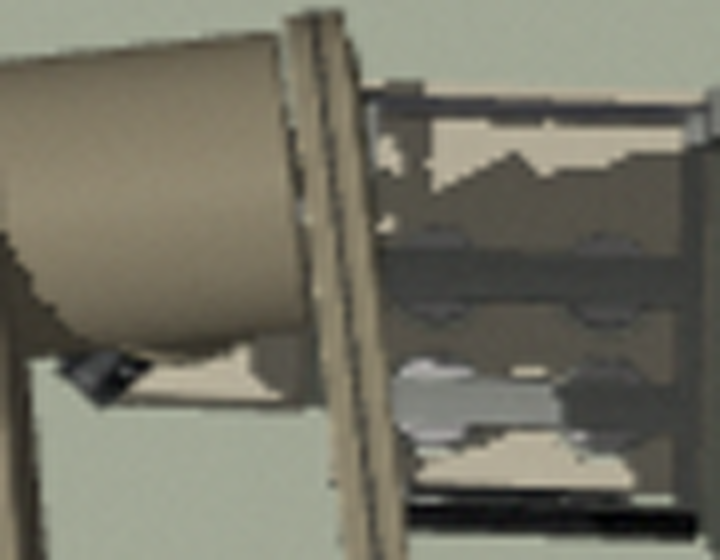

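Request:
carry_out --increments '[[[0,0,0],[0,0,0.08],1.0],[[0,0,0],[0,0,0.08],1.0],[[0,0,0],[0,0,0.08],1.0],[[0,0,0],[0,0,0.08],1.0]]'

```text
time: 52.65
tool_pos: [568.4, 106.4, 135.2]
tcp_rot: [-179.9, -0.3, 28.3]
ft_force: [0.2, -0.5, 0.6]
finger_gap: 12.4
```

```bash
python3 -c "
from h import *
togo([566.3,105.5,135],20)
print(r.sense()['wrist_torque'])
t=snap('scene'); crop(t,'s24.png',230,130,90,90,7)"
```

```text
at [568.4, 106.4, 135.2] [-179.9, -0.3, 28.3] go [-0.0023, -0.0002, 0.0002] [-0.002, -0.006, 0.146] dist 2.3 F [0.2, -0.5, 0.6] gap 12.4 t 52.65 j [5.4, 7.6, 95.4, 0.2, 76.8, 67.0]
[-0.00747389  0.0998886   0.07578273]
```

View pics/s24.png

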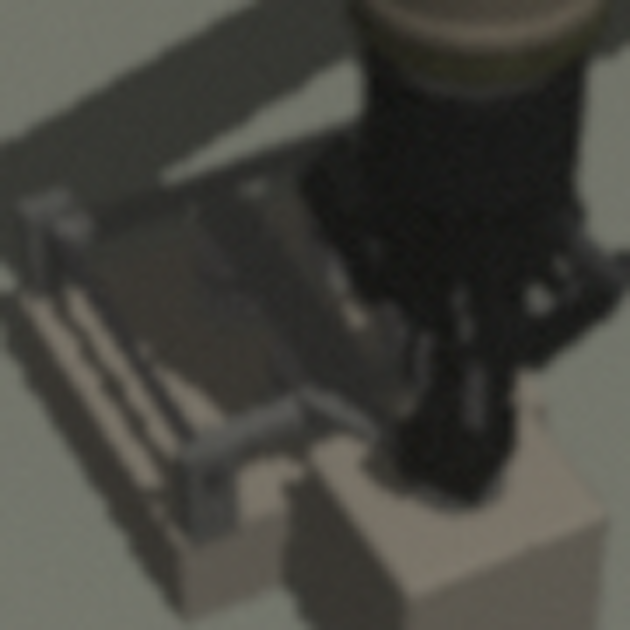

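Request:
carry_out --increments '[[[0,0,0],[0,0,0.08],1.0],[[0,0,0],[0,0,0.08],1.0],[[0,0,0],[0,0,0.08],1.0]]'

```text
time: 53.0
tool_pos: [568.4, 106.4, 135.2]
tcp_rot: [-179.8, -0.3, 14.5]
ft_force: [-1.2, -0.0, 1.0]
finger_gap: 13.0
```

```bash
python3 -c "
from h import *
togo([566.3,105.5,135],10)
print(r.sense()['wrist_torque'])"
```

```text
at [568.4, 106.4, 135.2] [-179.8, -0.3, 14.5] go [-0.0023, 0.0004, 0.0002] [-0.003, -0.005, 0.078] dist 2.3 F [-1.2, -0.0, 1.0] gap 13.0 t 53.0 j [5.4, 7.6, 95.4, 0.2, 76.8, 80.9]
[-0.00489975  0.1194058   0.06846758]
```

Request:
carry_out --increments '[[[0,0,0],[0,0,0.05],1.0],[[0,0,0],[0,0,0.05],1.0],[[0,0,0],[0,0,0.05],1.0]]'

```text
time: 53.3
tool_pos: [568.5, 106.5, 135.2]
tcp_rot: [-179.8, -0.3, 6.1]
ft_force: [-0.1, 0.2, 0.4]
finger_gap: 12.6
```

```bash
python3 -c "
from h import *
togo([566.3,105.5,135],5)
print(r.sense()['wrist_torque'])"
```

```text
at [568.5, 106.5, 135.2] [-179.8, -0.3, 6.1] go [-0.0023, 0.0007, 0.0002] [-0.004, -0.005, 0.019] dist 2.4 F [-0.1, 0.2, 0.4] gap 12.6 t 53.3 j [5.4, 7.6, 95.4, 0.2, 76.8, 89.2]
[-0.01890054  0.14065923  0.04417367]
```

Request:
carry_out --increments '[[[0,0,0],[0,0,0.05],1.0],[[0,0,0],[0,0,0.05],1.0]]'

```text
time: 53.5
tool_pos: [568.5, 106.5, 135.2]
tcp_rot: [-179.8, -0.3, 0.6]
ft_force: [0.3, -0.6, -0.9]
finger_gap: 12.3
```

```bash
python3 -c "
from h import *
togo([566.3,105.5,135],5)
print(r.sense()['wrist_torque'])
t=snap('scene'); crop(t,'s25.png',230,130,90,90,7)"
```

```text
at [568.5, 106.5, 135.2] [-179.8, -0.3, 0.6] go [-0.0022, 0.001, 0.0002] [-0.004, -0.005, -0.078] dist 2.4 F [0.3, -0.6, -0.9] gap 12.3 t 53.5 j [5.4, 7.6, 95.4, 0.2, 76.8, 94.8]
[-0.00975369  0.07654492  0.12183855]
```

View pics/s25.png

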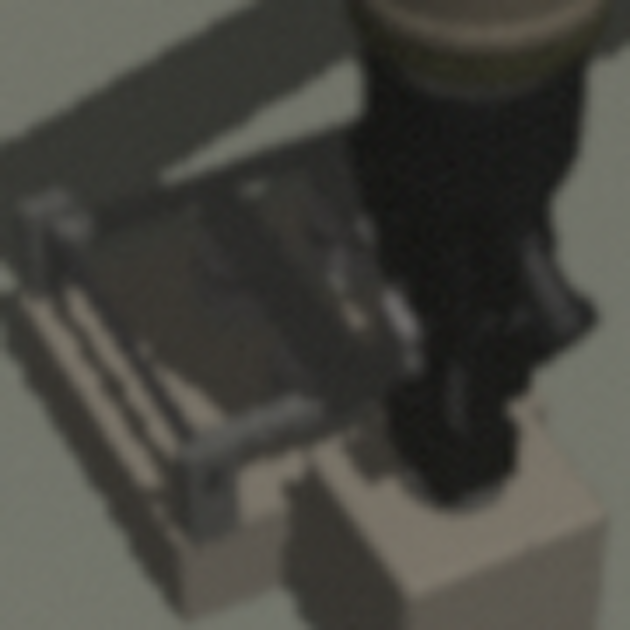

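Request:
carry_out --increments '[[[0,0,0],[0,0,0.04],1.0],[[0,0,0],[0,0,0.04],1.0]]'

```text
time: 53.75
tool_pos: [568.5, 106.5, 135.1]
tcp_rot: [-179.7, -0.3, -3.9]
ft_force: [-0.4, 0.7, 0.9]
finger_gap: 13.0
```

```bash
python3 -c "
from h import *
togo([566.3,105.5,135],5)
print(r.sense()['wrist_torque'])"
```

```text
at [568.5, 106.5, 135.1] [-179.7, -0.3, -3.9] go [-0.0021, 0.0012, 0.0001] [-0.004, -0.005, -0.155] dist 2.4 F [-0.4, 0.7, 0.9] gap 13.0 t 53.75 j [5.4, 7.6, 95.4, 0.2, 76.8, 99.2]
[-0.03120805  0.13296272  0.31681228]
```

The torque rose to 0.32 N m against 0.04–0.08 while turning freely, so the stop is reached. I'll relax, release and rise straight up.

Request:
carry_out --increments '[[[0,0,0],[0,0,-0.02],1.0],[[0,0,0],[0,0,0],0.8],[[0,0,0],[0,0,0],0.65],[[0,0,0],[0,0,0],0.6],[[0,0,-0.008],[0,0,0],0.6],[[0,0,-0.02],[0,0,0],0.6],[[0,0,-0.03],[0,0,0],0.6],[[0,0,-0.04],[0,0,0],0.6],[[-0.03,-0.02,-0.02],[0,0,0],0.6],[[-0.04,-0.03,0],[0,0,0],0.6],[[-0.04,-0.03,0],[0,0,0],0.6],[[-0.04,-0.03,0],[0,0,0],0.6]]'

```text
time: 54.95
tool_pos: [422.2, 220.3, 262.2]
tcp_rot: [-179.6, -0.5, -2.3]
ft_force: [0.2, 1.1, -0.2]
finger_gap: 33.9
```

Request:
carry_out --increments '[[[-0.03,-0.04,0],[0,0,0],0.6],[[0,-0.045,0],[0,0,0],0.6],[[0,-0.045,0],[0,0,0],0.6],[[0,-0.04,0],[0,0,0],0.6],[[0,0,0],[0,0,0],0.6]]'

```text
time: 55.45
tool_pos: [392.9, 399.9, 269.0]
tcp_rot: [-179.3, -0.9, -2.0]
ft_force: [0.2, -0.3, 0.1]
finger_gap: 34.3
```

Run:
```python
from h import *
togo([400,300,250],-3)
s=snap('scene'); t=snap('top'); 
crop(s,'s26.png',220,110,110,110,6); crop(t,'t26.png',250,190,100,80,7)
```

```text
at [392.9, 399.9, 269.0] [-179.3, -0.9, -2.0] go [0.0103, 0.0998, 0.0179] [-0.013, -0.015, 0.018] dist 101.9 F [0.2, -0.3, 0.1] gap 34.3 t 55.45 j [40.3, -0.5, 89.6, -0.0, 89.7, 132.3]
```

View pics/s26.png

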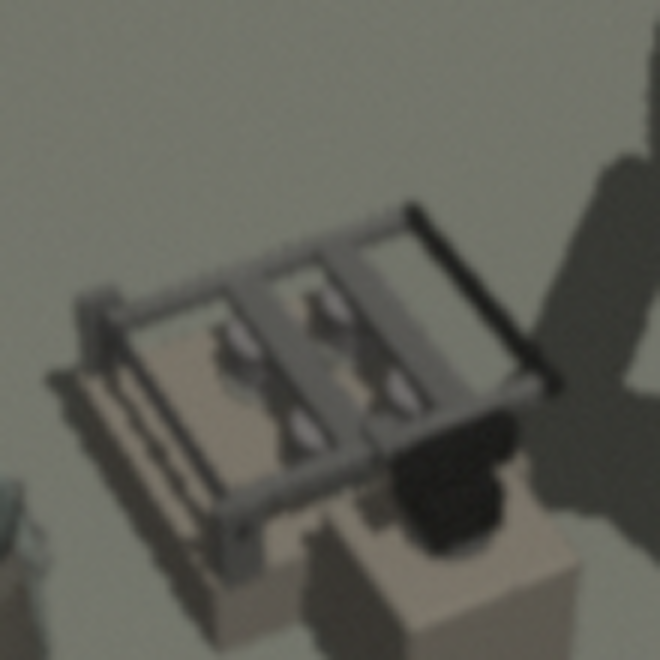

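View pics/t26.png

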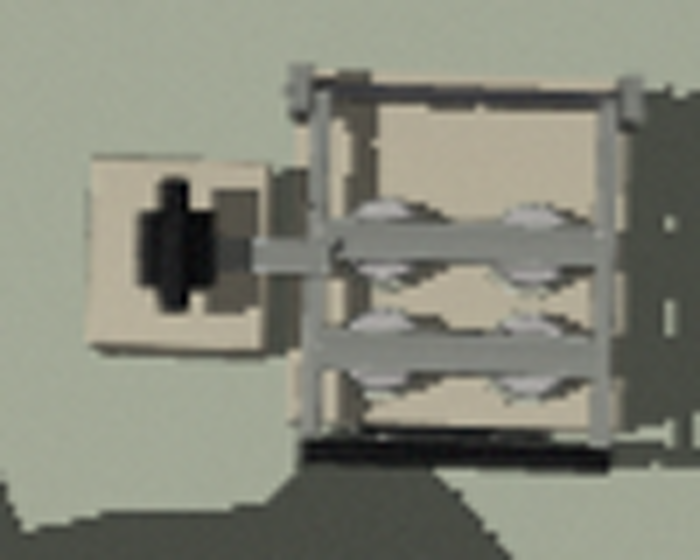

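Run:
```python
from h import *
t=snap("top"); s=snap("scene")
im=t["im"]; 
m=(im.max(2)<60).astype(np.uint8); m[:, :255]=0; m[:,283]=0; m[:,284:]=0; m[:210]=0; m[240:]=0
c=max(cv2.findContours(m,cv2.RETR_EXTERNAL,cv2.CHAIN_APPROX_NONE)[0],key=cv2.contourArea)
print("black bbox",cv2.boundingRect(c))
for z in (154,129,102): print(z,proj(t,mill([0,132.5,z])).round(2),proj(s,mill([0,132.5,z])).round(2))
# bar ends expected if seated and its yaw -4
for yaw in (-4,):
    b=Rn.from_euler('z',yaw,degrees=True).apply([[30,0,0],[-30,0,0]])
    print("bar ends pred t",proj(t,mill([0,132.5,154])+b).round(1).tolist(),"s",proj(s,mill([0,132.5,154])+b).round(1).tolist())
# tongue now: centreline crop pts -> px ; initial
sh=mill([0,132.5,98])[:2]
f=lambda x,y,k,x0,y0:((x+.5)/k-.5+x0,(y+.5)/k-.5+y0)
a=onz(t,[f(432,148,5,200,180)],98)[0][:2]-sh
b=onz(t,[f(325,256,7,250,190)],98)[0][:2]-sh
print(a,np.linalg.norm(a),b,np.linalg.norm(b))
A=np.arctan2(a[1],a[0]);B=np.arctan2(b[1],b[0]);print(A,B,"cw turn",A-B)
crop(t,"t27.png",262,212,40,30,18)
```

```text
black bbox (270, 216, 13, 18)
154 [[273.91 224.35]] [[295.39 182.04]]
129 [[274.25 224.96]] [[295.09 188.65]]
102 [[274.61 225.6 ]] [[294.79 195.53]]
bar ends pred t [[274.4, 214.9], [273.4, 233.8]] s [[285.1, 185.9], [305.5, 178.3]]
[ 53.59298286 -38.27498884] 65.85728951721931 [ -2.99526623 -69.95230272] 70.01640004979659
-0.6201788935690238 -1.6135888808025685 cw turn 0.9934099872335447
```

View pics/t27.png

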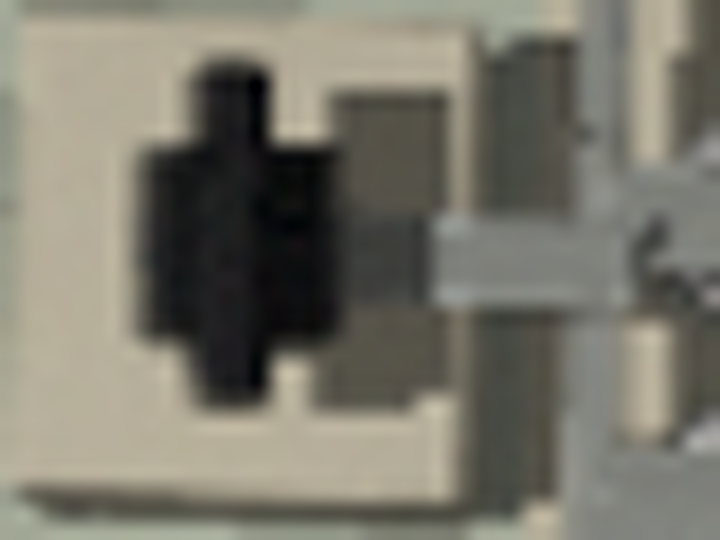

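The tongue lies square over the clamp's left arm, at −1.56 rad in the mill frame (I take the 1.1 stop to be −π/2). The knob's bar ends fall within a pixel of the seated prediction in the top view and look the same in the scene crop. The pods and clamp are unchanged and the arm is clear, so I'm handing in.

Run:
```python
from h import *
s=r.sense(); print(s["time"],wb(s["ft_force"]),wb(s["qd"]))
print(r.hand_in())
```

```text
55.65 [0.6, 0.7, 0.3] [-0.9, -0.7, 0.6, 0.0, -0.2, 0.2]
the job is handed in; nothing more can be done
None
```

The job is done and handed in at 55.7 s; no verdict came back. I swung the clamp open to about 1.7 rad and stood all four white pods upright in the four pockets. I then closed the clamp to its hard stop (39 N), seated the black knob on the shaft and turned it clockwise until the torque jumped from about 0.05 to 0.32 N m.

**What the last checks showed:**
- **Clamp:** right after closing, its handle lay within half a pixel of where a closed clamp should be. In the last pictures it is still closed over the pods.
- **Lock:** the tongue lies across the clamp's left arm. The pictures show it turned 0.99 rad plus its unknown start angle, which puts the shaft at about 1.09 rad, judged by the tongue pointing square to the mill.
- **Knob:** it is about 1.7 mm (half a pixel) off the predicted axis in the top view. Part of that is probably the visible side face of its bar.
- **Robot:** clear of everything and reading almost no force at hand-in.

**Checks that disagreed or were not made:**
- **Scene camera:** it sat about one pixel (3 mm) off the top camera at the shaft disc. My automatic disc and pocket fits in that view failed, so I relied on the top view.
- **Knob moved:** it had shifted about 35 mm by the time I had closed the clamp, so I measured it again before picking it up.
- **Other objects:** I did not measure the lunch box, jar, katoris and plate at the end. The arm was never driven near them.

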